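# Dry-lay a copper branch line with its valve

## Task

Dry-lay the branch line on the plywood board: lay the copper tee midway in the gap between the two pipes, then the elbow just clear of the outer end of the red-banded pipe, both in line with the pipes, the tee's branch and the elbow's other leg pointing squarely away from the robot, to the board's wide side. Then drop the blue collar onto the valve's D-shaped spindle and lastly the red lever on top of it, each turned so that its flat meets the spindle's flat and it sits fully home.

Things in the scene. Friction and masses are not known exactly. Their poses are not given: they have to be found in the camera images.
- board: Fixed plywood board, 170 (x) x 440 (y) x 10 mm thick, flat on the table. Origin: centre of underside; x away from the robot, within 0.12 rad; y left. Both pipes lie on one line along y at board x = -50 mm (drawn black), so the wide side is +x. Board (-50, 0) is the middle of the 76 mm gap between them (drawn cross line). Pencil and ruler on it are decoration.
- red_pipe: Fixed copper pipe with red band: diameter 22, length 90 mm along its y, clipped to the board, pipe axis 13 mm above the board's top. Origin: under its middle, on the board's top; axes as the board's. It is the left or the right pipe, its middle 83 mm from the gap's middle. Its outer end, 45 mm from its origin, is the one away from the gap; the board is free there.
- valve_pipe: Fixed copper pipe, diameter 22, length 90 mm along its y, axis 13 mm above the board's top, with a brass valve (28 mm in x, 34 in y) in its middle; on the other side of the gap. Origin: under its middle, on the board's top; axes as the board's. The valve's round bonnet, 30 mm in diameter, has a flat top 40 mm above the table that carries the spindle.
- spindle: Fixed upright steel D-section spindle on the bonnet. Origin: on its axis at its foot, 40 mm above the table; z up. Round part of radius 11 mm, with a flat (painted white, white stroke on top next to it) that faces +x, 1 mm from the axis. 27 mm tall; the top 7 mm are stepped in by 1.2, then 2.2 mm as a lead-in. Its x axis points left along the pipe, within 0.4 rad.
- tee: Loose copper tee lying flat, all 26 mm in diameter: run 60 mm long along its y, branch reaching 40 mm from the run's axis along +x; about 120 g. Origin: where the axes cross, on the underside (tube axes 13 mm above). In place: origin at the gap's middle on the board, 8 mm free at either end, +x along the board's +x. Grip across the branch, 30 mm from the origin.
- elbow: Loose copper elbow lying flat, 26 mm in diameter: two equal legs reach 40 mm from the corner along +x and +y; about 100 g. Origin: where the leg axes cross, on the underside. In place: a leg (either) points at the red pipe's outer end, gap about 8 mm, so the corner is 93 mm from that pipe's middle; the other leg along the board's +x. Grip across a leg, 30 mm from the corner.
- collar: Loose blue plastic collar lying flat: outer diameter 38, 14 mm thick, D bore right through: radius 12.8 mm, flat 2.8 mm from the axis on the +x side, which a white stroke on top marks (1.8 mm clearance to the spindle). Origin: on the bore axis, on the underside. In place: underside on the bonnet (origin at the spindle's), x along the spindle's x.
- lever: Loose red plastic valve lever lying flat: hub of diameter 38, 14 mm thick, the same D bore as the collar right through (flat on the +x side), and an arm 15 mm wide, 9 thick, reaching 65 mm from the axis along +x. Origin: on the bore axis, on the underside. In place: underside on the collar, 14 mm above the spindle's origin, x along the spindle's x. Grip across the hub along y.
There are look-alikes about, which are no part of the job. What is shaped like the elbow but purple or turquoise is not meant.

How it is judged:
By the outcome, as a careful person would: the job done as asked, in the order asked, and still so for the second after the job is handed in, with the robot touching nothing.
It also fails if it takes over 112 s, if anything falls off the work surface, if the arm or the gripper's body presses on something with over 40 N, if the wrist force passes 120 N, or if a joint passes its speed limit or range.

## Robot

A 7-joint arm with a two-finger parallel gripper is mounted at the origin on the work surface. World frame = base frame: x ahead of the robot, y to its left, z up, the work surface at z = 0. Lengths are in m, angles in rad, forces in N, time in s.
With the tool pointing down it reaches from about 0.425 to 0.875 m from the base axis. Payload 4.7 kg.
Tool frame: the origin (TCP) lies at the very end of the fingers, on their centre line; the grasp point (between the pads) lies 19 mm behind it; z points along the fingers, y is the line along which they close (so a half turn about z gives the same grasp; the last joint's range is limited). The gripper opens to 87 mm and grips with 3 to 60 N. Pads are 19 mm wide; open, the fingers measure 117 mm over their backs; the gripper's body (75 mm by 190 mm) begins 51 mm behind the grasp point.
Start: joints at [-1.254, 0.321, -0.07, 1.45, 0.023, 1.371, -0.057], TCP at [0.194, 0.62, 0.223] pointing down, gripper open.
Joint ranges: [-2.86, 2.86], [-0.3, 2.09], [-1.38, 1.24], [0.06, 2.45], [-1.56, 4.7], [0.09, 2.05], [-2.69, 2.69]. Speed limits (rad/s): [2.57, 2.57, 3.14, 3.14, 3.14, 3.14, 3.14].

## Interface

Orientations are given as a rotation vector (axis times angle).
In Python, from bench import ctrl, vision gives the robot as it stands.
- The arm moves only by the tool jog_arm, never from a script. Its argument "increments" is a list of rows, each an object of numbers: "tx", "ty", "tz": the shift along the tool's x, y, z in mm; "wx", "wy", "wz": the turn, a rotation vector about the tool's x, y, z in rad; "gripper": the opening, from 0 (shut) to 1 (fully open). In form: [{"tx": .., "ty": .., "tz": .., "wx": .., "wy": .., "wz": .., "gripper": ..}, ...]. A call has exactly 5 rows; each row is the pose to reach, as a shift and turn from the pose commanded when the call began, along the tool's axes at that moment; what a row does not reach only later rows make up. A row lasts 1/12 s, in which the tool goes at most 41.7 mm and 7.16 degrees, less where a joint would pass 70% of its speed; a pose out of reach is approached as far as the arm can. A call with a gripper value outside its range is refused whole. The fingers move at their own pace and stop on an object; "grip_force" is the grip in N (left out, the last holds). Time passes only in rows, so rows that repeat a pose let the fingers close, or fill a call up. It gives the time, the measured TCP pose, the force, the opening and the grip force at its end, in the units of the state.
- ctrl.get_state(): the state, without advancing time (a new reading comes with each control period).
- vision.get_image(name): name is "scene" or "side" or "wrist"; returns a dict with "color" (420x560x3 uint8, blue, green, red), "fx", "fy", "cx", "cy" (pixels), "k1" (the pictures are not rectified: a ray, as slopes to the right and down, at radius r is drawn at 1 + k1 r^2 times it, then the intrinsics apply), "extrinsics" (4x4, takes a point from world to camera coordinates). Camera axes: x right, y down, z forward; pixel columns grow to the right and rows downward; lengths in m; the calibration is good to about 2 mm. A picture is of the moment at which its call begins. There is no depth.
- ctrl.close_job(): hands the job in; it is judged then, once.
Trained networks look in the newest picture that a camera, given by its name, has taken for a name from the list of things; names that differ only in an ending like _2 or _b are one class to them, and where a whole thing is asked for, a point or a joint stands for the part that bears it (a point fixed in the world has none). Each returns a list of dicts, best first, with "conf" (0 to 1); they miss things now and then, are a little off and sometimes report something else, mostly with a low value. They report only what shows in the picture. A call takes as long as a camera call. They do not tell look-alikes from the thing itself.
- vision.spot_in(camera, thing): "bbox" ([left, top, right, bottom] in pixels, round what is visible of it).
The state is a dict: "time": time; "joint_positions": joint angles; "qd": joint speeds; "joint_torque": joint torques, N m; "position": TCP position; "tool_rot": TCP orientation; "ft_force": force on the tool from outside, world axes, zero at the start; "torque": the same for the moment, N m; "grip_width": opening from 0.0 (shut) to 1.0 (fully open); "grip_force": force on a finger pad.
Only numpy, scipy, OpenCV 4.12 (cv2) and the standard library are available. Lean on these libraries where they do the work, as an engineer would, in place of code of your own. Each camera call takes 0.05 s, during which the arm holds its last target. There are 200 camera calls.

## Working session

There is one attempt and no reset: what is moved stays moved. The work goes in short steps, Python scripts to look and compute and a tool call to move; the robot and the scene stay as the last step left them, time stands still between calls to the robot, and variables do not carry over. Pictures are saved under pics/ and viewed, at most 14 in all, crops included, and the job is handed in when it is done.

Besides the shell and the picture viewer there is one more tool, called after "Emit:" as name([rows], argument=value, ...), one row to a line, values as JSON. jog_arm: Moves the arm, as the interface text tells. Its arguments: {"type":"object","properties":{"increments":{"type":"array"},"grip_force":{"type":"number"}},"required":["increments"]}

```bash
mkdir -p pics
cat > h.py <<'E'
import numpy as np, cv2, json
from scipy.spatial.transform import Rotation as R
from bench import ctrl, vision
def grab(n,fn=None):
    im=vision.get_image(n)
    if fn: cv2.imwrite('pics/'+fn,im['color'])
    return im
def proj(im,P):
    P=np.atleast_2d(P); E=np.array(im['extrinsics']); c=P@E[:3,:3].T+E[:3,3]
    s=c[:,:2]/c[:,2:]; r2=(s**2).sum(1,keepdims=True); s=s*(1+im['k1']*r2)
    return s*[im['fx'],im['fy']]+[im['cx'],im['cy']]
def unproj(im,uv,z):
    uv=np.atleast_2d(np.array(uv,float)); d=(uv-[im['cx'],im['cy']])/[im['fx'],im['fy']]; s=d.copy()
    for _ in range(20): s=d/(1+im['k1']*(s**2).sum(1,keepdims=True))
    E=np.array(im['extrinsics']); Rm=E[:3,:3]; o=-Rm.T@E[:3,3]
    w=np.c_[s,np.ones(len(s))]@Rm
    return o+w*((z-o[2])/w[:,2])[:,None]
def tgt(p,yaw=None):
    """increments (mm, wz) to bring TCP to world p; tool y axis at yaw (mod pi)"""
    s=ctrl.get_state(); Rt=R.from_rotvec(s['tool_rot']).as_matrix()
    print('t',s['time'],'pos',np.round(s['position'],4),'yaw y',round(np.arctan2(Rt[1,1],Rt[0,1]),3),'z',np.round(Rt[:,2],3),'grip',s['grip_width'],'q7',s['joint_positions'][6])
    if yaw is not None:
        print('wz',np.round([(-( yaw-np.arctan2(Rt[1,1],Rt[0,1]))+k*np.pi+np.pi/2)%np.pi-np.pi/2 for k in [0]],3))
    print('txyz',np.round(1000*Rt.T@(np.array(p)-s['position']),1))
E
python3 - <<'E'
from h import *
for n in ['scene','side','wrist']:
    im=grab(n,n+'0.png'); print(n,np.round(np.array(im['extrinsics']),3).tolist(),im['fx'],im['k1'])
    for t in ['board','red_pipe','valve_pipe','spindle','tee','elbow','collar','lever']:
        print(t,[(np.round(d['bbox']).astype(int).tolist(),round(d['conf'],2)) for d in vision.spot_in(n,t)])
print(ctrl.get_state())
E
```

```text
scene [[-0.028, 1.0, 0.005, 0.003], [0.874, 0.027, -0.486, -0.428], [-0.486, -0.009, -0.874, 1.135], [0.0, 0.0, 0.0, 1.0]] 387.7908952270755 -0.022558568830994732
board [([161, 241, 382, 339], 0.61)]
red_pipe [([212, 251, 258, 270], 0.79)]
valve_pipe [([289, 258, 334, 274], 0.76)]
spindle [([308, 252, 318, 264], 0.54)]
tee [([305, 183, 330, 206], 0.64)]
elbow [([403, 183, 437, 205], 0.87), ([402, 147, 427, 171], 0.56)]
collar [([221, 175, 240, 190], 0.45)]
lever [([125, 172, 161, 190], 0.56)]
side [[0.866, -0.501, 0.004, -0.444], [-0.374, -0.653, -0.659, 0.22], [0.333, 0.568, -0.753, 0.807], [0.0, 0.0, 0.0, 1.0]] 427.1482439781417 -0.02386053868547177
board [([269, 137, 428, 276], 0.89)]
red_pipe [([331, 203, 357, 239], 0.84), ([224, 191, 253, 218], 0.23)]
valve_pipe [([292, 159, 319, 191], 0.6)]
spindle [([303, 162, 309, 175], 0.52)]
tee [([225, 193, 252, 217], 0.88)]
elbow [([145, 147, 167, 169], 0.78), ([189, 135, 207, 157], 0.56), ([215, 124, 242, 141], 0.56)]
collar [([264, 264, 282, 287], 0.76)]
lever [([320, 339, 346, 385], 0.83), ([187, 136, 207, 157], 0.63)]
wrist [[0.298, 0
[... 251 characters left out ...]
tions': array([-1.25389548,  0.32101368, -0.07010423,  1.45049803,  0.02261179,
        1.37080167, -0.05696285]), 'qd': array([-7.54370698e-04,  1.10861825e-03,  5.38392843e-04,  1.71128263e-03,
       -5.66646231e-05,  4.44274128e-05, -9.35843293e-04]), 'joint_torque': array([-5.85138750e-04, -4.91106749e+01, -4.03557457e-01, -3.12768602e+01,
       -6.37210580e-02,  3.38331331e-02,  1.46366648e-05]), 'position': array([0.19385797, 0.6204393 , 0.22257866]), 'tool_rot': array([4.73872107e-01, 3.10558375e+00, 9.21634409e-05]), 'ft_force': array([ 0.3074096 , -0.26051591, -0.30847126]), 'torque': array([0.06726432, 0.03042455, 0.05641345]), 'grip_force': 0.0, 'grip_width': 0.9969410289998254}
```

View pics/scene0.png

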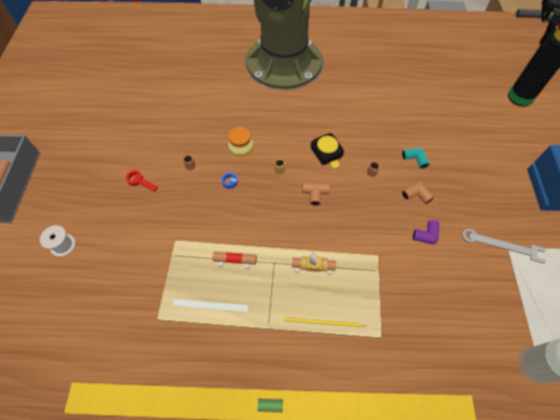

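View pics/side0.png

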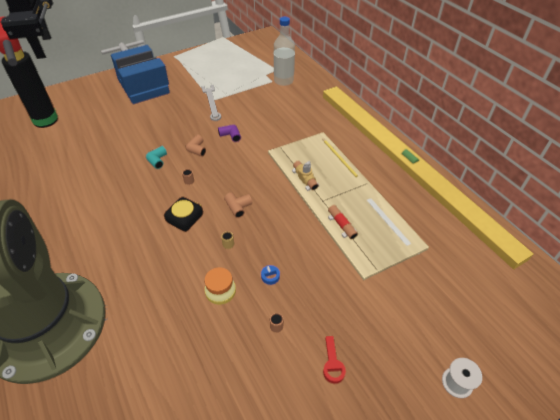

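The scene shows the copper tee at (316,192), the copper elbow at (418,193), the collar at (230,181) and the lever at (142,181). The board's red pipe is on the right (-y) side at (235,258), and the valve is at (314,262). The purple (427,232) and turquoise (416,157) elbows are decoys. Next I'll work out coarse positions.

Run:
```python
from h import *
im=grab('scene'); si=grab('side')
def c(im,pts,z,l): print(l,np.round(unproj(im,pts,z),3)[:,:2].tolist())
c(im,[[316,190]],.013,'tee'); c(si,[[238,204]],.013,'tee side')
c(im,[[403,194],[417,186],[432,199]],.013,'elbow'); c(si,[[195,152],[200,137],[207,150]],.013,'elb s')
c(im,[[230,182]],.014,'collar'); c(si,[[271,275]],.014,'col s')
c(im,[[134,178],[157,188]],.012,'lever hub/end'); c(si,[[334,372],[331,338]],.012,'lev s')
c(im,[[314,256]],.067,'spindle'); c(si,[[306,165]],.067,'sp s')
c(im,[[176,242],[382,256],[381,333],[160,324]],.01,'board');c(im,[[272,264]],.01,'mid')
w=grab('wrist'); E=np.array(w['extrinsics']); s=ctrl.get_state(); Rt=R.from_rotvec(s['tool_rot']).as_matrix()
print('cam in tool',Rt.T@(-E[:3,:3].T@E[:3,3]-s['position']), 'axes in tool',np.round(Rt.T@E[:3,:3].T,3).tolist())
a=cv2.resize(im['color'][130:350,100:460],None,fx=2.2,fy=2.2,interpolation=cv2.INTER_CUBIC); cv2.imwrite('pics/crop1.png',a)
tgt([0.5,0.1,0.25],0)
```

```text
tee [[0.449, 0.087]]
tee side [[0.453, 0.085]]
elbow [[0.453, 0.29], [0.43, 0.326], [0.465, 0.356]]
elb s [[0.437, 0.305], [0.473, 0.355], [0.467, 0.297]]
collar [[0.434, -0.115]]
col s [[0.424, -0.123]]
lever hub/end [[0.428, -0.345], [0.454, -0.285]]
lev s [[0.422, -0.349], [0.453, -0.295]]
spindle [[0.636, 0.076]]
sp s [[0.628, 0.071]]
board [[0.589, -0.219], [0.608, 0.227], [0.769, 0.21], [0.765, -0.222]]
mid [[0.633, -0.008]]
cam in tool [ 0.08225404  0.00112368 -0.16231114] axes in tool [[-0.0, -0.954, -0.299], [1.0, -0.0, 0.0], [-0.0, -0.299, 0.954]]
t 1.5 pos [0.1938 0.6204 0.2226] yaw y 1.268 z [ 0.  0. -1.] grip 0.9971219785017799 q7 -0.05690217929584248
wz [1.268]
txyz [-447.4 -405.5  -27.4]
```

View pics/crop1.png

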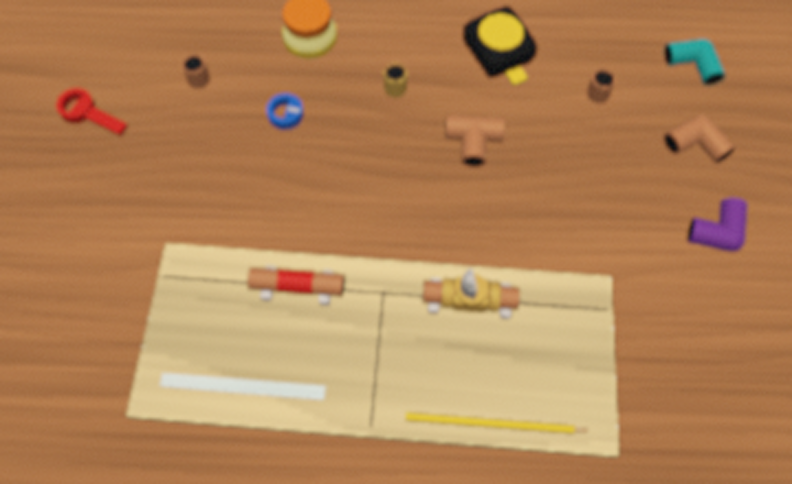

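Emit:
jog_arm([
  {"tx":-33,"ty":-22,"tz":4},
  {"tx":-66,"ty":-44,"tz":8},
  {"tx":-99,"ty":-66,"tz":12},
  {"tx":-132,"ty":-88,"tz":16},
  {"tx":-165,"ty":-110,"tz":20},
])

```text
validation failed for argument at $.in...
```

Emit:
jog_arm([
  {"tx":-33,"ty":-22},
  {"tx":-66,"ty":-44},
  {"tx":-99,"ty":-66},
  {"tx":-132,"ty":-88},
  {"tx":-165,"ty":-110},
])

```text
validation failed for argument at $.in...
```

Run:
```python
from h import *
im=grab('wrist','w1.png')
tgt([0.49,0.09,0.2],1.54)
for t in ['elbow','tee']: print(t,vision.spot_in('wrist',t))
```

```text
t 1.55 pos [0.1939 0.6204 0.2226] yaw y 1.268 z [ 0.  0. -1.] grip 0.9984428542432221 q7 -0.05688496284487154
wz [-0.272]
txyz [-440.8 -418.    22.6]
elbow []
tee []
```

View pics/w1.png

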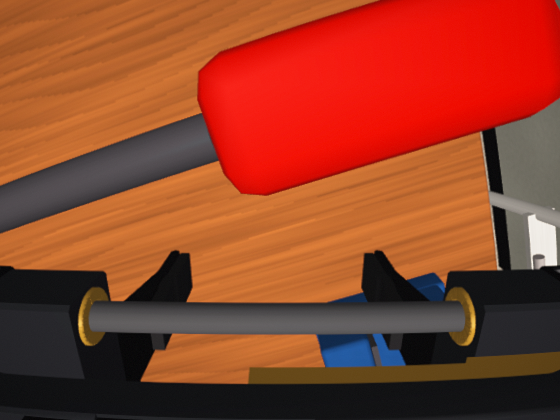

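The wrist camera sees the fingers at rows 250–350 and a large red and black object (decor) on the tool's +x side. I'll move away from it.

Emit:
jog_arm([
  {"tx":-33,"ty":-22,"tz":0,"wx":0,"wy":0,"wz":0,"gripper":1},
  {"tx":-66,"ty":-44,"tz":0,"wx":0,"wy":0,"wz":0,"gripper":1},
  {"tx":-99,"ty":-66,"tz":0,"wx":0,"wy":0,"wz":0,"gripper":1},
  {"tx":-132,"ty":-88,"tz":0,"wx":0,"wy":0,"wz":0,"gripper":1},
  {"tx":-165,"ty":-110,"tz":0,"wx":0,"wy":0,"wz":0,"gripper":1},
])

```text
time: 2.07
position: [0.3195, 0.4647, 0.2227]
tool_rot: [0.473, 3.106, 0.001]
ft_force: [0.9, 0.1, 0.2]
grip_width: 1.001
grip_force: 0.0
```

Emit:
jog_arm([
  {"tx":-33,"ty":-22,"tz":0,"wx":0,"wy":0,"wz":0,"gripper":1},
  {"tx":-66,"ty":-44,"tz":0,"wx":0,"wy":0,"wz":0,"gripper":1},
  {"tx":-99,"ty":-66,"tz":0,"wx":0,"wy":0,"wz":0,"gripper":1},
  {"tx":-132,"ty":-88,"tz":0,"wx":0,"wy":0,"wz":0,"gripper":1},
  {"tx":-165,"ty":-110,"tz":0,"wx":0,"wy":0,"wz":0,"gripper":1},
])

```text
time: 2.48
position: [0.4442, 0.3104, 0.223]
tool_rot: [0.474, 3.105, 0.001]
ft_force: [0.4, 0.7, -0.0]
grip_width: 0.999
grip_force: 0.0
```

Run:
```python
from h import *
im=grab('wrist','w2.png')
tgt([0.49,0.09,0.2],1.54)
for t in ['elbow','tee']: print(t,vision.spot_in('wrist',t))
```

```text
t 2.5333 pos [0.4509 0.3013 0.2232] yaw y 1.256 z [ 0.005 -0.004 -1.   ] grip 0.9976288219124145 q7 0.6278971169890827
wz [-0.284]
txyz [-102.5 -188.8   24.3]
elbow [{'bbox': [256.4, 151.7, 323.4, 202.4], 'conf': 0.95}, {'bbox': [233.6, 47.2, 303.7, 105.5], 'conf': 0.93}, {'bbox': [298.2, 233.1, 346.9, 284.7], 'conf': 0.9}]
tee [{'bbox': [61.9, 219.0, 120.5, 271.3], 'conf': 0.65}]
```

View pics/w2.png

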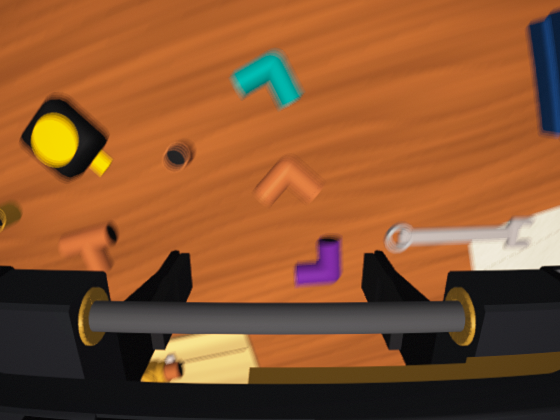

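The elbow (copper) is at (288,165), the tee at (90,242), and the decoys are clearly separate. Moving over the tee and fitting its pose.

Emit:
jog_arm([
  {"tx":-17,"ty":-39,"tz":6,"wx":0,"wy":0,"wz":-0.06,"gripper":1},
  {"tx":-34,"ty":-78,"tz":12,"wx":0,"wy":0,"wz":-0.12,"gripper":1},
  {"tx":-51,"ty":-117,"tz":18,"wx":0,"wy":0,"wz":-0.18,"gripper":1},
  {"tx":-68,"ty":-156,"tz":24,"wx":0,"wy":0,"wz":-0.24,"gripper":1},
  {"tx":-84,"ty":-195,"tz":30,"wx":0,"wy":0,"wz":-0.3,"gripper":1},
])

```text
time: 3.05
position: [0.4643, 0.1068, 0.1934]
tool_rot: [-0.005, 3.141, 0.002]
ft_force: [0.8, -0.5, 0.4]
grip_width: 1.002
grip_force: 0.0
```

Emit:
jog_arm([
  {"tx":0,"ty":0,"tz":0,"wx":0,"wy":0,"wz":0,"gripper":1},
  {"tx":0,"ty":0,"tz":0,"wx":0,"wy":0,"wz":0,"gripper":1},
  {"tx":0,"ty":0,"tz":0,"wx":0,"wy":0,"wz":0,"gripper":1},
  {"tx":0,"ty":0,"tz":0,"wx":0,"wy":0,"wz":0,"gripper":1},
  {"tx":0,"ty":0,"tz":0,"wx":0,"wy":0,"wz":0,"gripper":1},
])

```text
time: 3.47
position: [0.4646, 0.109, 0.1936]
tool_rot: [-0.001, 3.141, 0.0]
ft_force: [0.4, -0.5, -0.8]
grip_width: 0.999
grip_force: 0.0
```

```bash
cat >> h.py <<'E'
from scipy.optimize import minimize
def cyl(a,b,r):
    a,b=np.array(a,float),np.array(b,float); d=(b-a)/np.linalg.norm(b-a); u=np.cross(d,[.3,.5,.8]); u/=np.linalg.norm(u); v=np.cross(d,u)
    t=np.linspace(0,2*np.pi,32)[:,None]; c=r*(np.cos(t)*u+np.sin(t)*v); return np.r_[a+c,b+c]
sph=lambda c,r: np.array(c)+r*np.array([[np.cos(t)*np.cos(p),np.sin(t)*np.cos(p),np.sin(p)] for t in np.linspace(0,6.28,24) for p in np.linspace(-1.57,1.57,9)])
h=.013
M={'tee':[cyl([0,-.03,h],[0,.03,h],h),cyl([0,0,h],[.04,0,h],h)],
 'elbow':[cyl([0,0,h],[.04,0,h],h),cyl([0,0,h],[0,.04,h],h),sph([0,0,h],h)],
 'collar':[cyl([0,0,0],[0,0,.014],.019)],
 'lever':[cyl([0,0,0],[0,0,.014],.019),np.array([[x,y,z] for x in(0,.065) for y in(-.0075,.0075) for z in(0,.009)])],
 'red_pipe':[cyl([0,-.045,h],[0,.045,h],.011)]}
def rend(im,name,p,z0=0):
    m=np.zeros(im['color'].shape[:2],np.uint8); c,s=np.cos(p[2]),np.sin(p[2]); A=np.array([[c,-s,0],[s,c,0],[0,0,1]])
    for part in M[name]:
        uv=proj(im,part@A.T+[p[0],p[1],z0]); cv2.fillConvexPoly(m,cv2.convexHull(np.round(uv*16).astype(np.int32)),1,shift=4)
    return m
def gc(im,box,pad=12):
    l,t,r,b=[int(v) for v in box]; m=np.full(im['color'].shape[:2],cv2.GC_BGD,np.uint8)
    m[max(0,t-pad):b+pad,max(0,l-pad):r+pad]=cv2.GC_BGD; m[t-2:b+2,l-2:r+2]=cv2.GC_PR_FGD
    cv2.grabCut(im['color'],m,None,np.zeros((1,65)),np.zeros((1,65)),6,cv2.GC_INIT_WITH_MASK); return ((m==1)|(m==3)).astype(np.uint8)
def fit(im,name,mask,p0,z0=0,yaws=(0,),occ=None):
    best=None
    ok=np.ones_like(mask) if occ is None else 1-occ
    def cost(p):
        r=rend(im,name,p,z0)*ok; mm=mask*ok; return 1-(r&mm).sum()/max(1,(r|mm).sum())
    for y in yaws:
        x0=np.array(p0,float)+[0,0,y]
        s=np.array([x0]+[x0+d for d in np.diag([.008,.008,.2])])
        for _ in range(2):
            q=minimize(cost,x0,method='Nelder-Mead',options=dict(initial_simplex=s,xatol=1e-5,fatol=1e-5,maxiter=300)); x0=q.x; s=np.array([x0]+[x0+d for d in np.diag([.003,-.003,.06])])
        if best is None or q.fun<best.fun: best=q
    print(name,np.round(best.x,4),'IoU',round(1-best.fun,3)); return best.x
def over(im,things,fn):
    a=im['color'].copy()
    for m,c in things:
        cs,_=cv2.findContours(m,cv2.RETR_EXTERNAL,cv2.CHAIN_APPROX_NONE); cv2.drawContours(a,cs,-1,c,1)
    cv2.imwrite('pics/'+fn,a)
E
python3 - <<'E'
from h import *
im=grab('wrist','w3.png')
d=vision.spot_in('wrist','tee'); print(d)
m=gc(im,d[0]['bbox']); p=fit(im,'tee',m,[.45,.087,0],yaws=(-.3,0,.3))
over(im,[(m,(255,0,0)),(rend(im,'tee',p),(0,255,0))],'w3o.png')
g=p[:2]+.03*np.array([np.cos(p[2]),np.sin(p[2])]); print('grasp',g)
tgt([g[0],g[1],.003],p[2]+np.pi/2)
E
```

```text
[{'bbox': [217.8, 153.3, 285.9, 208.6], 'conf': 0.97}, {'bbox': [235.8, 339.1, 250.0, 371.2], 'conf': 0.69}]
tee [ 0.4434  0.0874 -0.0194] IoU 0.944
grasp [0.47334645 0.08685976]
t 3.5667 pos [0.4646 0.1083 0.1935] yaw y 1.571 z [ 0. -0. -1.] grip 0.9979805424162297 q7 1.2735950994579046
wz [0.019]
txyz [ -8.7 -21.5 190.5]
```

View pics/w3o.png

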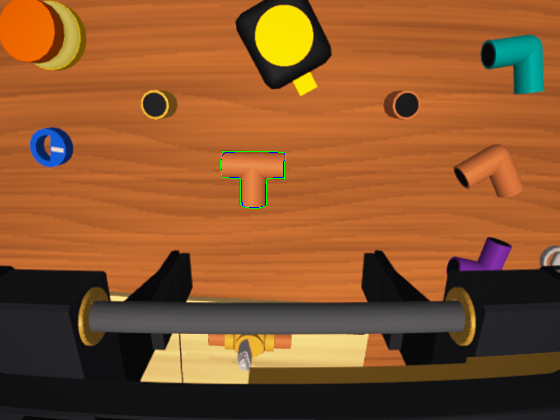

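The fit outline matches the tee. Descending to grip its branch.

Emit:
jog_arm([
  {"tx":-9,"ty":-21,"tz":20,"wx":0,"wy":0,"wz":0.02,"gripper":1},
  {"tx":-9,"ty":-21.5,"tz":60,"wx":0,"wy":0,"wz":0.02,"gripper":1},
  {"tx":-9,"ty":-21.5,"tz":100,"wx":0,"wy":0,"wz":0.02,"gripper":1},
  {"tx":-9,"ty":-21.5,"tz":140,"wx":0,"wy":0,"wz":0.02,"gripper":1},
  {"tx":-9,"ty":-21.5,"tz":168,"wx":0,"wy":0,"wz":0.02,"gripper":1},
])

```text
time: 3.98
position: [0.4719, 0.0855, 0.0224]
tool_rot: [-0.034, -3.139, 0.001]
ft_force: [-0.8, -0.2, -0.1]
grip_width: 0.999
grip_force: 0.0
```

Emit:
jog_arm([
  {"tx":0,"ty":0,"tz":12,"wx":0,"wy":0,"wz":0,"gripper":1},
  {"tx":0,"ty":0,"tz":21,"wx":0,"wy":0,"wz":0,"gripper":1},
  {"tx":0,"ty":0,"tz":21,"wx":0,"wy":0,"wz":0,"gripper":0.6},
  {"tx":0,"ty":0,"tz":21,"wx":0,"wy":0,"wz":0,"gripper":0.2},
  {"tx":0,"ty":0,"tz":21,"wx":0,"wy":0,"wz":0,"gripper":0.2},
], grip_force=25)

```text
time: 4.4
position: [0.475, 0.0859, 0.0057]
tool_rot: [0.035, 3.139, 0.001]
ft_force: [-0.4, 0.4, 0.5]
grip_width: 0.853
grip_force: 0.0
```

Emit:
jog_arm([
  {"tx":0,"ty":0,"tz":0,"wx":0,"wy":0,"wz":0,"gripper":0.2},
  {"tx":0,"ty":0,"tz":0,"wx":0,"wy":0,"wz":0,"gripper":0.2},
  {"tx":0,"ty":0,"tz":0,"wx":0,"wy":0,"wz":0,"gripper":0.2},
  {"tx":0,"ty":0,"tz":0,"wx":0,"wy":0,"wz":0,"gripper":0.2},
  {"tx":0,"ty":0,"tz":0,"wx":0,"wy":0,"wz":0,"gripper":0.2},
])

```text
time: 4.82
position: [0.4739, 0.0855, 0.0047]
tool_rot: [0.036, 3.141, 0.001]
ft_force: [-0.2, -0.3, -0.7]
grip_width: 0.476
grip_force: 0.0
```

Emit:
jog_arm([
  {"tx":0,"ty":0,"tz":0,"wx":0,"wy":0,"wz":0,"gripper":0.2},
  {"tx":0,"ty":0,"tz":0,"wx":0,"wy":0,"wz":0,"gripper":0.2},
  {"tx":0,"ty":0,"tz":0,"wx":0,"wy":0,"wz":0,"gripper":0.2},
  {"tx":0,"ty":0,"tz":0,"wx":0,"wy":0,"wz":0,"gripper":0.2},
  {"tx":0,"ty":0,"tz":-20,"wx":0,"wy":0,"wz":0,"gripper":0.2},
])

```text
time: 5.23
position: [0.4705, 0.0846, 0.0215]
tool_rot: [-0.035, -3.135, 0.004]
ft_force: [-0.4, 0.3, -2.6]
grip_width: 0.291
grip_force: 25.0
```

Emit:
jog_arm([
  {"tx":0,"ty":0,"tz":-40,"wx":0,"wy":0,"wz":0,"gripper":0.2},
  {"tx":0,"ty":0,"tz":-80,"wx":0,"wy":0,"wz":0,"gripper":0.2},
  {"tx":-20,"ty":-10,"tz":-110,"wx":0,"wy":0,"wz":0,"gripper":0.2},
  {"tx":-54,"ty":-25,"tz":-130,"wx":0,"wy":0,"wz":0,"gripper":0.2},
  {"tx":-91,"ty":-40,"tz":-135,"wx":0,"wy":0,"wz":0,"gripper":0.2},
])

```text
time: 5.65
position: [0.5662, 0.0443, 0.1641]
tool_rot: [0.031, 3.135, 0.006]
ft_force: [1.1, 0.6, -1.7]
grip_width: 0.292
grip_force: 25.0
```

Emit:
jog_arm([
  {"tx":-36,"ty":-12,"tz":0,"wx":0,"wy":0,"wz":0,"gripper":0.2},
  {"tx":-72,"ty":-25,"tz":0,"wx":0,"wy":0,"wz":0,"gripper":0.2},
  {"tx":-108,"ty":-37,"tz":0,"wx":0,"wy":0,"wz":0,"gripper":0.2},
  {"tx":-135,"ty":-50,"tz":0,"wx":0,"wy":0,"wz":0,"gripper":0.2},
  {"tx":-135,"ty":-50,"tz":0,"wx":0,"wy":0,"wz":0,"gripper":0.2},
])

```text
time: 6.07
position: [0.7009, -0.0143, 0.1569]
tool_rot: [0.042, 3.141, -0.008]
ft_force: [-1.2, -1.4, -1.6]
grip_width: 0.291
grip_force: 25.0
```

Run:
```python
from h import *
im=grab('wrist','w4.png')
tgt([.66,0,.15],1.54)
for t in ['tee','board','red_pipe','valve_pipe','spindle']: print(t,vision.spot_in('wrist',t))
```

```text
t 6.1167 pos [ 0.6985 -0.0126  0.1571] yaw y 1.545 z [-0.002 -0.003 -1.   ] grip 0.29214187105505834 q7 1.6754217820991137
wz [0.005]
txyz [38.8 11.6  7.1]
tee [{'bbox': [207.1, 189.0, 346.6, 302.9], 'conf': 0.83}]
board [{'bbox': [35.4, 66.9, 543.6, 263.5], 'conf': 0.61}]
red_pipe [{'bbox': [129.0, 92.2, 243.7, 130.2], 'conf': 0.95}]
valve_pipe [{'bbox': [328.7, 92.9, 450.3, 140.6], 'conf': 0.97}]
spindle [{'bbox': [379.0, 106.8, 410.2, 137.1], 'conf': 0.8}]
```

View pics/w4.png

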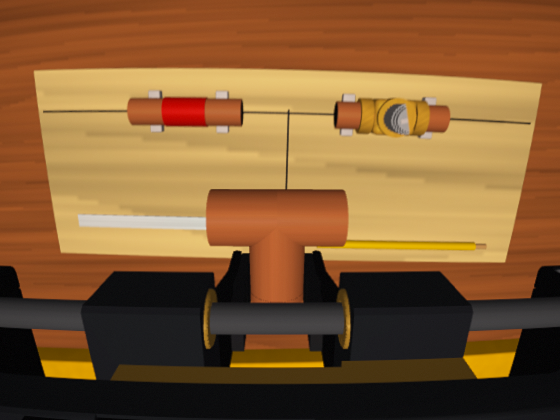

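The board is fully visible: the pipe line runs (44,111)→(530,123) and the cross line is at (288,111). The tee is held squarely. Measuring the board frame and the tee in the hand.

Run:
```python
from h import *
im=grab('wrist')
# refine dark line: per column min gray near guess
g=cv2.GaussianBlur(cv2.cvtColor(im['color'],cv2.COLOR_BGR2GRAY),(3,3),0).astype(float)
def sub(a):
    i=int(np.argmin(a)); w=np.clip(a.max()*.9-a,0,None)[max(0,i-3):i+4]; return np.average(np.arange(max(0,i-3),max(0,i-3)+len(w)),weights=w)
pts=[]
for u in list(range(50,120,5))+list(range(255,280,4))+list(range(296,325,4))+list(range(460,525,5)):
    v0=111+(u-44)*12/486; a=int(v0)-6; pts.append([u,a+sub(g[a:a+13,u])])
P=unproj(im,pts,.01)[:,:2]; c=P.mean(0); vt=np.linalg.svd(P-c)[2][0]; vt*=np.sign(vt[1]); print('line resid mm',np.abs((P-c)@[-vt[1],vt[0]]).max()*1e3)
q=[[281+sub(g[v,281:296]),v] for v in range(122,182,4)]; Q=unproj(im,q,.01)[:,:2]; cq=Q.mean(0); vq=np.linalg.svd(Q-cq)[2][0]; vq*=np.sign(vq[0])
yaw=np.arctan2(-vt[0],vt[1]); yq=np.arctan2(vq[1],vq[0])
t=np.linalg.solve(np.c_[vt,-vq],cq-c); O=c+vt*t[0]
print('yaw line',yaw,'cross',yq,'gap mid',O)
# pipe red
X=lambda b:unproj(im,b,.023)[:,:2]
ends=X([[128.5,111.5],[243,112.5],[335,116],[449,119]]); print('pipe ends along y rel mid',((ends-O)@vt),'x off',((ends-O)@[vt[1],-vt[0]]))
d=vision.spot_in('wrist','tee'); 
m=np.zeros(g.shape,np.uint8); hsv=cv2.cvtColor(im['color'],cv2.COLOR_BGR2HSV)
m=gc(im,[207,189,347,246]); occ=np.zeros_like(m); occ[246:]=1
s=ctrl.get_state()
for z in (-.006,-.004,-.002):
    p=fit(im,'tee',m,[s['position'][0]-.03,s['position'][1],-.02],z0=s['position'][2]+z,occ=occ)
over(im,[(rend(im,'tee',p,s['position'][2]-.004),(0,255,0)),(m,(255,0,0))],'w4o.png')
Rt=R.from_rotvec(s['tool_rot']).as_matrix(); print('tee in tool xy',Rt.T[:2,:2]@(p[:2]-s['position'][:2])*1e3)
tgt([.66,0,.05],yaw+np.pi/2); print(s['position'])
```

```text
Traceback (most recent call last):
ZeroDivisionError: Weights sum to zero, can't be normalized
```

```bash
cat > b.py <<'E'
from h import *
im=grab('wrist')
g=cv2.GaussianBlur(cv2.cvtColor(im['color'],cv2.COLOR_BGR2GRAY),(3,3),0).astype(float)
def sub(a):
    i=int(np.argmin(a)); k=max(0,i-3); w=(a.max()-a+.01)[k:i+4]**2; return k+np.average(np.arange(len(w)),weights=w)
pts=[]
for u in list(range(50,120,5))+list(range(255,280,4))+list(range(296,325,4))+list(range(460,525,5)):
    v0=111+(u-44)*12/486; a=int(v0)-6; pts.append([u,a+sub(g[a:a+13,u])])
P=unproj(im,pts,.01)[:,:2]
for _ in range(3):
    c=P.mean(0); vt=np.linalg.svd(P-c)[2][0]; vt*=np.sign(vt[1]); r=np.abs((P-c)@[-vt[1],vt[0]]); print(len(P),'line resid mm',r.max()*1e3); P=P[r<max(.0008,2*np.median(r))]
q=[[281+sub(g[v,281:296]),v] for v in range(122,182,4)]; Q=unproj(im,q,.01)[:,:2]; cq=Q.mean(0); vq=np.linalg.svd(Q-cq)[2][0]; vq*=np.sign(vq[0])
yaw=np.arctan2(-vt[0],vt[1]); yq=np.arctan2(vq[1],vq[0])
t=np.linalg.solve(np.c_[vt,-vq],cq-c); O=c+vt*t[0]
print('yaw line',yaw,'cross',yq,'gap mid',O)
ends=unproj(im,[[128.5,111.5],[243,112.5],[335,116],[449,119]],.023)[:,:2]; print('pipe ends along y rel mid',((ends-O)@vt),'x off',((ends-O)@[vt[1],-vt[0]]))
m=gc(im,[207,189,347,246]); occ=np.zeros_like(m); occ[246:]=1
s=ctrl.get_state(); Rt=R.from_rotvec(s['tool_rot']).as_matrix()
for z in (-.006,-.002,-.004):
    p=fit(im,'tee',m,[s['position'][0]-.03,s['position'][1],-.02],z0=s['position'][2]+z,occ=occ)
    print('tee in tool xy',Rt.T[:2,:2]@(p[:2]-s['position'][:2])*1e3)
e=O-p[:2]; print('shift world',e,'turn',yaw-p[2]); tgt(list(s['position'][:2]+e)+[.05],None)
E
python3 b.py
```

```text
42 line resid mm 1.377295254110621
41 line resid mm 0.5922670896396471
41 line resid mm 0.5922670896396471
yaw line -0.04762728480402776 cross 0.04404394252667291 gap mid [ 0.63043671 -0.00316249]
pipe ends along y rel mid [-0.12523325 -0.03022305  0.04508075  0.14144452] x off [-0.0041812  -0.00464736 -0.00392512 -0.00546244]
tee [ 0.6667 -0.0068 -0.021 ] IoU 0.996
tee in tool xy [30.30581236  1.16373199]
tee [ 0.6658 -0.0068 -0.0227] IoU 0.974
tee in tool xy [31.21758092  1.16384274]
tee [ 0.6664 -0.0068 -0.0194] IoU 0.989
tee in tool xy [30.62421759  1.20890276]
shift world [-0.03594144  0.00362614] turn -0.02826351751511663
t 6.4667 pos [ 0.697  -0.0087  0.16  ] yaw y 1.549 z [ 0.     0.001 -1.   ] grip 0.29070097950114787 q7 1.6753217930132056
txyz [ 36.1   2.7 110. ]
```

```bash
sed -i "s/g\[v,281:296\]/g[v,268:308]/; s/\[\[281+sub/[[268+sub/; s/a=int(v0)-6; pts.append(\[u,a+sub(g\[a:a+13,u\])\])/a=int(v0)-9; pts.append([u,a+sub(g[a:a+19,u])])/" b.py
sed -i "s/^im=grab.*/im=grab('wrist','w5.png')/; s/^ends=.*/for k in ['red_pipe','valve_pipe','spindle']: print(k,vision.spot_in('wrist',k)[0]['bbox'])\nprint(q[0],q[-1],pts[0],pts[-1])/" b.py; python3 b.py
```

```text
42 line resid mm 0.5956768186533374
42 line resid mm 0.5956768186533374
42 line resid mm 0.5956768186533374
yaw line -0.04783602005395552 cross -0.04890936638930367 gap mid [ 0.63051587 -0.00258745]
red_pipe [120.2, 98.4, 239.3, 138.8]
valve_pipe [325.3, 100.4, 437.8, 145.6]
spindle [372.0, 112.2, 399.1, 141.9]
[np.float64(280.4148822576022), 122] [np.float64(278.7551584464972), 178] [50, np.float64(115.77803490178894)] [520, np.float64(128.10750245477846)]
tee [ 0.6669 -0.0069 -0.0181] IoU 0.996
tee in tool xy [30.57336807  1.66180016]
tee [ 0.666  -0.0068 -0.028 ] IoU 0.976
tee in tool xy [31.44836558  1.76314473]
tee [ 0.6666 -0.0068 -0.0197] IoU 0.99
tee in tool xy [30.84084799  1.78001945]
shift world [-0.03608856  0.00422936] turn -0.028107124516547333
t 6.6667 pos [ 0.6974 -0.0093  0.1599] yaw y 1.549 z [ 0.001  0.001 -1.   ] grip 0.28803527256636 q7 1.675365614831917
txyz [ 36.2   3.4 109.9]
```

View pics/w5.png

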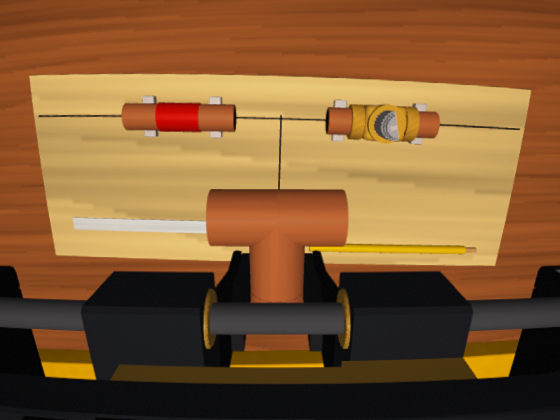

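Now consistent: gap middle at (0.6305, -0.0026), yaw -0.048. Moving the tee above the gap, then a near check.

Emit:
jog_arm([
  {"tx":18,"ty":1.3,"tz":15,"wx":0,"wy":0,"wz":0.014,"gripper":0.2},
  {"tx":36.2,"ty":2.6,"tz":40,"wx":0,"wy":0,"wz":0.028,"gripper":0.2},
  {"tx":36.2,"ty":2.6,"tz":75,"wx":0,"wy":0,"wz":0.028,"gripper":0.2},
  {"tx":36.2,"ty":2.6,"tz":105,"wx":0,"wy":0,"wz":0.028,"gripper":0.2},
  {"tx":36.2,"ty":2.6,"tz":105,"wx":0,"wy":0,"wz":0.028,"gripper":0.2},
])

```text
time: 7.08
position: [0.6562, -0.0056, 0.048]
tool_rot: [-0.079, -3.129, 0.001]
ft_force: [-1.6, 0.7, -1.9]
grip_width: 0.294
grip_force: 25.0
```

Emit:
jog_arm([
  {"tx":0,"ty":0,"tz":10,"wx":0,"wy":0,"wz":0,"gripper":0.2},
  {"tx":0,"ty":0,"tz":20,"wx":0,"wy":0,"wz":0,"gripper":0.2},
  {"tx":0,"ty":0,"tz":25,"wx":0,"wy":0,"wz":0,"gripper":0.2},
  {"tx":0,"ty":0,"tz":25,"wx":0,"wy":0,"wz":0,"gripper":0.2},
  {"tx":0,"ty":0,"tz":25,"wx":0,"wy":0,"wz":0,"gripper":0.2},
])

```text
time: 7.5
position: [0.6622, -0.0064, 0.0302]
tool_rot: [0.08, 3.139, 0.0]
ft_force: [0.2, -0.5, -1.5]
grip_width: 0.291
grip_force: 25.0
```

Run:
```python
from h import *
im=grab('wrist','w6.png'); tgt([.66,0,.0155],-.048+np.pi/2)
O=np.array([.6305,-.0026]); ex=np.array([np.cos(-.048),np.sin(-.048)]); ey=np.array([-ex[1],ex[0]])
print(vision.spot_in('wrist','red_pipe'),vision.spot_in('wrist','tee'))
```

```text
t 7.55 pos [ 0.6623 -0.0064  0.0305] yaw y 1.52 z [ 0.002  0.    -1.   ] grip 0.28996536068036455 q7 1.6748467077331917
wz [-0.003]
txyz [ 2.6  6.3 15. ]
[{'bbox': [18.6, 167.6, 208.6, 234.3], 'conf': 0.9}, {'bbox': [0.0, 129.9, 560.0, 379.0], 'conf': 0.6}] [{'bbox': [202.0, 187.6, 350.3, 302.4], 'conf': 0.66}]
```

View pics/w6.png

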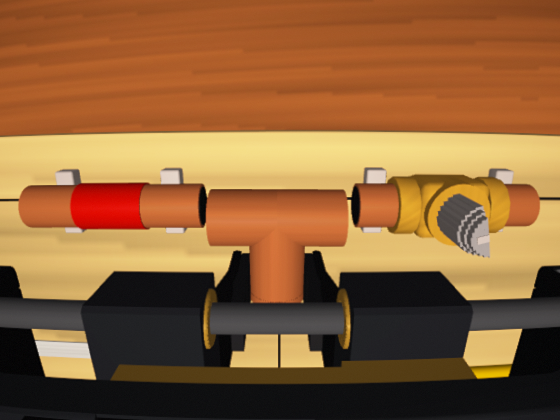

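Near check: the tee centre (278,217) lies between the pipe ends (207 and 352), and the cross line is at 279. A quick numeric check of the offset along x.

Run:
```python
from h import *
im=grab('wrist'); s=ctrl.get_state()
m=gc(im,[203,189,352,246]); occ=np.zeros_like(m); occ[246:]=1
p=fit(im,'tee',m,[s['position'][0]-.03,s['position'][1],-.048],z0=s['position'][2]-.005,occ=occ)
hsv=cv2.cvtColor(im['color'],cv2.COLOR_BGR2HSV)
B=im['color'].astype(int); red=((B[...,2]>150)&(B[...,1]<60)).astype(np.uint8); red[:170]=0;red[:,:50]=0;red[:,170:]=0
ys,xs=np.nonzero(red); print('red rows/cols',np.percentile(ys,[0.5,99.5]),np.percentile(xs,[.5,99.5]))
m2=gc(im,[18,181,208,231]); r=fit(im,'red_pipe',m2,[.634,-.086,-.048],z0=.01)
ex=np.array([np.cos(r[2]),np.sin(r[2])]); ey=np.array([-ex[1],ex[0]])
d=p[:2]-r[:2]; print('tee rel red pipe x,y mm',d@ex*1e3,d@ey*1e3,'yaw',p[2]-r[2])
v=unproj(im,[[352.5,205]],.023)[0][:2]-r[:2]; print('valve end',v@ey*1e3)
```

```text
tee [ 0.6319 -0.0038 -0.0514] IoU 0.995
red rows/cols [186. 227.] [ 71. 140.]
red_pipe [ 0.6266 -0.0858 -0.0417] IoU 0.945
tee rel red pipe x,y mm 1.927641228410821 82.10859875795902 yaw -0.00969616168237817
valve end 120.03577972569111
```

Emit:
jog_arm([
  {"tx":1.5,"ty":1,"tz":4,"wx":0,"wy":0,"wz":0,"gripper":0.2},
  {"tx":1.5,"ty":1,"tz":10,"wx":0,"wy":0,"wz":0,"gripper":0.2},
  {"tx":1.5,"ty":1,"tz":15,"wx":0,"wy":0,"wz":0,"gripper":0.2},
  {"tx":1.5,"ty":1,"tz":15,"wx":0,"wy":0,"wz":0,"gripper":0.2},
  {"tx":1.5,"ty":1,"tz":15,"wx":0,"wy":0,"wz":0,"gripper":0.2},
])

```text
time: 8.12
position: [0.6599, -0.005, 0.0143]
tool_rot: [-0.08, -3.14, -0.001]
ft_force: [-0.3, 0.3, 1.3]
grip_width: 0.295
grip_force: 25.0
```

Emit:
jog_arm([
  {"tx":0,"ty":0,"tz":0,"wx":0,"wy":0,"wz":0,"gripper":0.32},
  {"tx":0,"ty":0,"tz":0,"wx":0,"wy":0,"wz":0,"gripper":0.36},
  {"tx":0,"ty":0,"tz":0,"wx":0,"wy":0,"wz":0,"gripper":0.45},
  {"tx":0,"ty":0,"tz":0,"wx":0,"wy":0,"wz":0,"gripper":0.5},
  {"tx":0,"ty":0,"tz":0,"wx":0,"wy":0,"wz":0,"gripper":0.5},
])

```text
time: 8.53
position: [0.66, -0.0053, 0.0143]
tool_rot: [0.08, 3.141, -0.0]
ft_force: [0.1, -0.5, 0.3]
grip_width: 0.465
grip_force: 0.0
```

Emit:
jog_arm([
  {"tx":0,"ty":0,"tz":-20,"wx":0,"wy":0,"wz":0,"gripper":0.5},
  {"tx":0,"ty":0,"tz":-50,"wx":0,"wy":0,"wz":0,"gripper":0.5},
  {"tx":0,"ty":0,"tz":-90,"wx":0,"wy":0,"wz":0,"gripper":0.7},
  {"tx":-20,"ty":0,"tz":-120,"wx":0,"wy":0,"wz":0,"gripper":1},
  {"tx":-20,"ty":0,"tz":-120,"wx":0,"wy":0,"wz":0,"gripper":1},
])

```text
time: 8.95
position: [0.6865, -0.0067, 0.1427]
tool_rot: [0.079, 3.126, 0.001]
ft_force: [1.1, -0.4, 0.7]
grip_width: 0.649
grip_force: 0.0
```

Run:
```python
from h import *
im=grab('wrist','w7.png')
for t in ['tee','red_pipe','spindle','valve_pipe']: d=vision.spot_in('wrist',t); print(t,d[0]); 
d=vision.spot_in('wrist','tee'); im2=grab('wrist','w7.png')
m=gc(im2,d[0]['bbox']); p=fit(im2,'tee',m,[.6305,-.0026,-.048],z0=.01)
over(im2,[(m,(255,0,0)),(rend(im2,'tee',p,.01),(0,255,0)),(rend(im2,'red_pipe',[.6265,-.0857,-.048],.01),(255,255,0))],'w7o.png')
tgt([.45,.31,.16],.62)
```

```text
tee {'bbox': [237.3, 113.3, 321.8, 185.2], 'conf': 0.85}
red_pipe {'bbox': [109.9, 110.9, 231.4, 150.7], 'conf': 0.83}
spindle {'bbox': [373.3, 120.5, 402.0, 158.4], 'conf': 0.85}
valve_pipe {'bbox': [321.5, 108.7, 443.5, 155.8], 'conf': 0.55}
tee [ 0.6295 -0.0025 -0.056 ] IoU 0.883
t 9.3 pos [ 0.6786 -0.0062  0.1326] yaw y 1.52 z [-0.003 -0.    -1.   ] grip 0.9418757526411473 q7 1.6452984856283912
wz [0.9]
txyz [244.5 304.1 -26.7]
```

View pics/w7o.png

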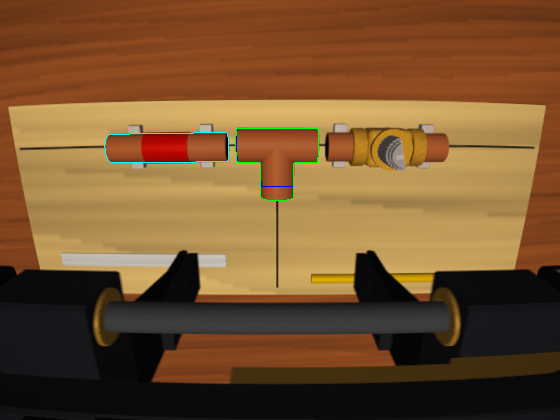

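The tee sits centrally, with gaps of about 8 and 7 px and in line with the pipes. Next, the elbow.

Emit:
jog_arm([
  {"tx":23,"ty":29,"tz":-6,"wx":0,"wy":0,"wz":0.09,"gripper":1},
  {"tx":47,"ty":59,"tz":-12,"wx":0,"wy":0,"wz":0.18,"gripper":1},
  {"tx":70,"ty":88,"tz":-18,"wx":0,"wy":0,"wz":0.27,"gripper":1},
  {"tx":94,"ty":118,"tz":-24,"wx":0,"wy":0,"wz":0.36,"gripper":1},
  {"tx":117,"ty":147,"tz":-30,"wx":0,"wy":0,"wz":0.45,"gripper":1},
])

```text
time: 9.72
position: [0.5685, 0.1477, 0.1635]
tool_rot: [-0.785, -3.04, 0.001]
ft_force: [-0.3, 1.3, -0.3]
grip_width: 0.998
grip_force: 0.0
```

Emit:
jog_arm([
  {"tx":34,"ty":16,"tz":0,"wx":0,"wy":0,"wz":0.09,"gripper":1},
  {"tx":68,"ty":33,"tz":0,"wx":0,"wy":0,"wz":0.18,"gripper":1},
  {"tx":102,"ty":49,"tz":0,"wx":0,"wy":0,"wz":0.27,"gripper":1},
  {"tx":136,"ty":65,"tz":0,"wx":0,"wy":0,"wz":0.36,"gripper":1},
  {"tx":169,"ty":82,"tz":0,"wx":0,"wy":0,"wz":0.45,"gripper":1},
])

```text
time: 10.13
position: [0.4596, 0.3005, 0.1637]
tool_rot: [-1.443, -2.789, 0.002]
ft_force: [0.6, 0.2, -0.2]
grip_width: 0.998
grip_force: 0.0
```

Emit:
jog_arm([
  {"tx":0,"ty":0,"tz":0,"wx":0,"wy":0,"wz":0,"gripper":1},
  {"tx":0,"ty":0,"tz":0,"wx":0,"wy":0,"wz":0,"gripper":1},
  {"tx":0,"ty":0,"tz":0,"wx":0,"wy":0,"wz":0,"gripper":1},
  {"tx":0,"ty":0,"tz":0,"wx":0,"wy":0,"wz":0,"gripper":1},
  {"tx":0,"ty":0,"tz":0,"wx":0,"wy":0,"wz":0,"gripper":1},
])

```text
time: 10.55
position: [0.4626, 0.2978, 0.1642]
tool_rot: [1.441, 2.791, -0.001]
ft_force: [0.5, -0.6, 0.3]
grip_width: 1.002
grip_force: 0.0
```

Run:
```python
from h import *
im=grab('wrist','w8.png')
ds=vision.spot_in('wrist','elbow')
best=None
for d in ds:
    l,t,r,b=[int(v) for v in d['bbox']]; cx,cy=(l+r)/2,(t+b)/2; P=unproj(im,[[cx,cy]],.013)[0]; print(d,P)
    if best is None or np.hypot(P[0]-.452,P[1]-.322)<best[0]: best=(np.hypot(P[0]-.452,P[1]-.322),d)
m=gc(im,best[1]['bbox']); p=fit(im,'elbow',m,[.435,.322,-.95],yaws=(-.3,0,.3))
over(im,[(m,(255,0,0)),(rend(im,'elbow',p),(0,255,0))],'w8o.png')
g=p[:2]+.03*np.array([np.cos(p[2]),np.sin(p[2])]); print('grasp',g)
tgt([g[0],g[1],.005],p[2]+np.pi/2)
```

```text
{'bbox': [352.2, 177.9, 407.3, 255.1], 'conf': 0.78} [0.55395571 0.33717718 0.013     ]
{'bbox': [253.1, 133.3, 317.3, 197.8], 'conf': 0.69} [0.45405142 0.3248086  0.013     ]
{'bbox': [150.5, 43.3, 233.4, 111.3], 'conf': 0.68} [0.34635065 0.3403436  0.013     ]
elbow [ 0.4336  0.3292 -1.0133] IoU 0.987
grasp [0.44942629 0.30374057]
t 10.65 pos [0.4625 0.2983 0.1643] yaw y 0.618 z [ 0. -0. -1.] grip 1.0026518361019043 q7 0.0556533133633494
wz [0.06]
txyz [ 12.1  -7.5 159.3]
```

View pics/w8o.png

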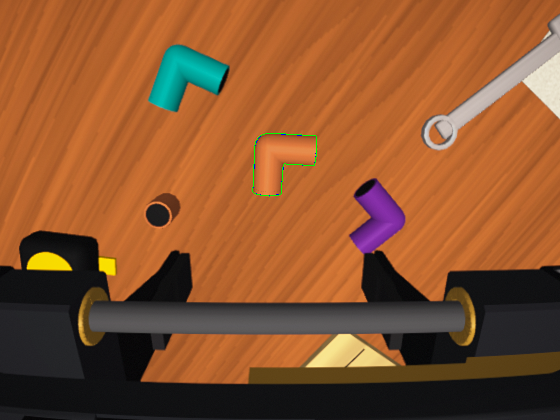

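The elbow fit is good (corner (267,148)). Gripping the lower leg across.

Emit:
jog_arm([
  {"tx":6,"ty":-4,"tz":20,"wx":0,"wy":0,"wz":0.06,"gripper":0.7},
  {"tx":12,"ty":-7.5,"tz":60,"wx":0,"wy":0,"wz":0.06,"gripper":0.7},
  {"tx":12,"ty":-7.5,"tz":95,"wx":0,"wy":0,"wz":0.06,"gripper":0.7},
  {"tx":12,"ty":-7.5,"tz":120,"wx":0,"wy":0,"wz":0.06,"gripper":0.7},
  {"tx":12,"ty":-7.5,"tz":135,"wx":0,"wy":0,"wz":0.06,"gripper":0.7},
])

```text
time: 11.07
position: [0.4472, 0.303, 0.0262]
tool_rot: [-1.522, -2.747, 0.007]
ft_force: [-0.2, 0.1, 1.3]
grip_width: 0.738
grip_force: 0.0
```

Emit:
jog_arm([
  {"tx":0,"ty":0,"tz":14,"wx":0,"wy":0,"wz":0,"gripper":0.7},
  {"tx":0,"ty":0,"tz":24,"wx":0,"wy":0,"wz":0,"gripper":0.7},
  {"tx":0,"ty":0,"tz":24,"wx":0,"wy":0,"wz":0,"gripper":0.5},
  {"tx":0,"ty":0,"tz":24,"wx":0,"wy":0,"wz":0,"gripper":0.2},
  {"tx":0,"ty":0,"tz":24,"wx":0,"wy":0,"wz":0,"gripper":0.2},
])

```text
time: 11.48
position: [0.4495, 0.3053, 0.0064]
tool_rot: [1.521, 2.748, 0.003]
ft_force: [-0.2, 0.2, 0.3]
grip_width: 0.557
grip_force: 0.0
```

Emit:
jog_arm([
  {"tx":0,"ty":0,"tz":0,"wx":0,"wy":0,"wz":0,"gripper":0.2},
  {"tx":0,"ty":0,"tz":0,"wx":0,"wy":0,"wz":0,"gripper":0.2},
  {"tx":0,"ty":0,"tz":0,"wx":0,"wy":0,"wz":0,"gripper":0.2},
  {"tx":0,"ty":0,"tz":0,"wx":0,"wy":0,"wz":0,"gripper":0.2},
  {"tx":0,"ty":0,"tz":-10,"wx":0,"wy":0,"wz":0,"gripper":0.2},
])

```text
time: 11.9
position: [0.4473, 0.3041, 0.0143]
tool_rot: [-1.52, -2.748, 0.005]
ft_force: [-0.4, 0.2, -1.2]
grip_width: 0.289
grip_force: 25.0
```

Run:
```python
from h import *
ex=np.array([np.cos(-.048),np.sin(-.048)]); ey=np.array([-ex[1],ex[0]])
c=np.array([.6265,-.0857])-.093*ey; print('corner goal',c); t=c+.03*ex; print('tcp goal',t)
tgt([t[0],t[1],.11],-.048+np.pi/2)
```

```text
corner goal [ 0.62203771 -0.17859288]
tcp goal [ 0.65200316 -0.18003233]
t 11.9 pos [0.4473 0.3041 0.0143] yaw y 0.56 z [-0.002 -0.002 -1.   ] grip 0.2889596678599882 q7 0.041015126170706254
wz [-0.963]
txyz [-518.9  -84.1  -95.1]
```

Emit:
jog_arm([
  {"tx":0,"ty":0,"tz":-30,"wx":0,"wy":0,"wz":0,"gripper":0.2},
  {"tx":0,"ty":0,"tz":-65,"wx":0,"wy":0,"wz":0,"gripper":0.2},
  {"tx":0,"ty":0,"tz":-100,"wx":0,"wy":0,"wz":0,"gripper":0.2},
  {"tx":0,"ty":0,"tz":-115,"wx":0,"wy":0,"wz":0,"gripper":0.2},
  {"tx":0,"ty":0,"tz":-115,"wx":0,"wy":0,"wz":0,"gripper":0.2},
])

```text
time: 12.32
position: [0.4512, 0.3068, 0.1356]
tool_rot: [1.52, 2.747, 0.013]
ft_force: [0.2, 0.8, -0.5]
grip_width: 0.292
grip_force: 25.0
```

Emit:
jog_arm([
  {"tx":-34,"ty":-6,"tz":0,"wx":0,"wy":0,"wz":-0.06,"gripper":0.2},
  {"tx":-69,"ty":-11,"tz":0,"wx":0,"wy":0,"wz":-0.13,"gripper":0.2},
  {"tx":-104,"ty":-17,"tz":0,"wx":0,"wy":0,"wz":-0.19,"gripper":0.2},
  {"tx":-138,"ty":-22,"tz":0,"wx":0,"wy":0,"wz":-0.26,"gripper":0.2},
  {"tx":-173,"ty":-28,"tz":0,"wx":0,"wy":0,"wz":-0.321,"gripper":0.2},
])

```text
time: 12.73
position: [0.5163, 0.1419, 0.1295]
tool_rot: [-1.056, -2.958, 0.001]
ft_force: [1.0, 0.3, -2.1]
grip_width: 0.286
grip_force: 25.0
```

Emit:
jog_arm([
  {"tx":-31,"ty":-16,"tz":0,"wx":0,"wy":0,"wz":-0.06,"gripper":0.2},
  {"tx":-62,"ty":-32,"tz":0,"wx":0,"wy":0,"wz":-0.13,"gripper":0.2},
  {"tx":-93,"ty":-49,"tz":0,"wx":0,"wy":0,"wz":-0.19,"gripper":0.2},
  {"tx":-124,"ty":-65,"tz":0,"wx":0,"wy":0,"wz":-0.26,"gripper":0.2},
  {"tx":-155,"ty":-81,"tz":0,"wx":0,"wy":0,"wz":-0.321,"gripper":0.2},
])

```text
time: 13.15
position: [0.5843, -0.0192, 0.1294]
tool_rot: [-0.57, -3.088, 0.001]
ft_force: [0.6, -0.7, -1.2]
grip_width: 0.292
grip_force: 25.0
```

Emit:
jog_arm([
  {"tx":-25,"ty":-26,"tz":0,"wx":0,"wy":0,"wz":-0.06,"gripper":0.2},
  {"tx":-50,"ty":-52,"tz":0,"wx":0,"wy":0,"wz":-0.13,"gripper":0.2},
  {"tx":-75,"ty":-78,"tz":0,"wx":0,"wy":0,"wz":-0.19,"gripper":0.2},
  {"tx":-100,"ty":-104,"tz":0,"wx":0,"wy":0,"wz":-0.26,"gripper":0.2},
  {"tx":-122,"ty":-126,"tz":0,"wx":0,"wy":0,"wz":-0.321,"gripper":0.2},
])

```text
time: 13.57
position: [0.6526, -0.1817, 0.129]
tool_rot: [-0.072, -3.139, 0.001]
ft_force: [1.2, 0.2, -0.9]
grip_width: 0.289
grip_force: 25.0
```

Emit:
jog_arm([
  {"tx":0,"ty":0,"tz":10,"wx":0,"wy":0,"wz":0,"gripper":0.2},
  {"tx":0,"ty":0,"tz":30,"wx":0,"wy":0,"wz":0,"gripper":0.2},
  {"tx":0,"ty":0,"tz":40,"wx":0,"wy":0,"wz":0,"gripper":0.2},
  {"tx":0,"ty":0,"tz":40,"wx":0,"wy":0,"wz":0,"gripper":0.2},
  {"tx":0,"ty":0,"tz":40,"wx":0,"wy":0,"wz":0,"gripper":0.2},
])

```text
time: 13.98
position: [0.6523, -0.1779, 0.0892]
tool_rot: [-0.074, -3.138, -0.001]
ft_force: [-0.3, -0.3, -1.3]
grip_width: 0.291
grip_force: 25.0
```

Run:
```python
from h import *
im=grab('wrist','w9.png'); print(vision.spot_in('wrist','elbow'),vision.spot_in('wrist','red_pipe'))
tgt([.652,-.18,.0165],-.048+np.pi/2)
```

```text
[{'bbox': [247.4, 195.4, 367.2, 302.1], 'conf': 0.89}] [{'bbox': [343.4, 156.6, 488.2, 203.7], 'conf': 0.88}]
t 14.1333 pos [ 0.6539 -0.1787  0.0915] yaw y 1.524 z [ 0.002 -0.    -1.   ] grip 0.2889441394851614 q7 1.959716401393344
wz [0.001]
txyz [ 1.9 -1.4 75. ]
```

View pics/w9.png

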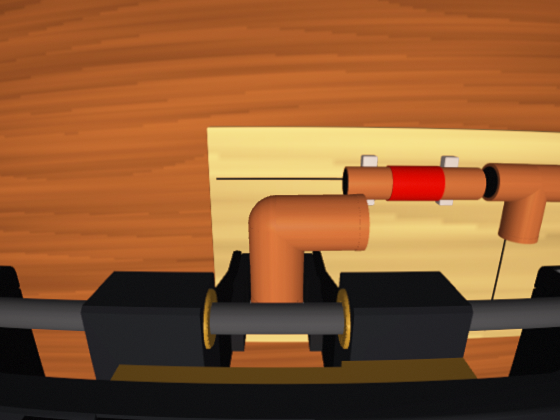

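The elbow is held with its leg toward the red pipe's outer end at (345,181). Going lower for a check.

Emit:
jog_arm([
  {"tx":2,"ty":-1.5,"tz":20,"wx":0,"wy":0,"wz":0,"gripper":0.2},
  {"tx":2,"ty":-1.5,"tz":38,"wx":0,"wy":0,"wz":0,"gripper":0.2},
  {"tx":2,"ty":-1.5,"tz":38,"wx":0,"wy":0,"wz":0,"gripper":0.2},
  {"tx":2,"ty":-1.5,"tz":38,"wx":0,"wy":0,"wz":0,"gripper":0.2},
  {"tx":2,"ty":-1.5,"tz":38,"wx":0,"wy":0,"wz":0,"gripper":0.2},
])

```text
time: 14.55
position: [0.6521, -0.1806, 0.054]
tool_rot: [0.074, 3.139, -0.0]
ft_force: [0.6, 0.2, -0.7]
grip_width: 0.29
grip_force: 25.0
```

Run:
```python
from h import *
im=grab('wrist','w10.png'); s=ctrl.get_state()
d=vision.spot_in('wrist','elbow')[0]['bbox']; print(d); r=vision.spot_in('wrist','red_pipe')[0]['bbox']; print(r)
m=gc(im,[248,194,d[2]+2,256]); occ=np.zeros_like(m); occ[252:]=1
p=fit(im,'elbow',m,[s['position'][0]-.03,s['position'][1],-.048],z0=s['position'][2]-.0055,occ=occ)
m2=gc(im,[r[0],r[1]+6,r[2],r[3]-4]); q=fit(im,'red_pipe',m2,[.6265,-.0857,-.048],z0=.01)
over(im,[(rend(im,'elbow',p,s['position'][2]-.0055),(0,255,0)),(rend(im,'red_pipe',q,.01),(255,255,0)),(m2,(255,0,0))],'w10o.png')
q=np.array([q[0],q[1],-.048])
ex=np.array([np.cos(q[2]),np.sin(q[2])]); ey=np.array([-ex[1],ex[0]])
dd=p[:2]-q[:2]; print('elbow rel red x,y mm',dd@ex*1e3,dd@ey*1e3,'yaw',p[2]+.048)
tgt([.652,-.18,.0165],-.048+np.pi/2)
```

```text
[249.0, 193.2, 366.3, 301.2]
[360.4, 162.8, 525.9, 220.8]
elbow [ 0.6244 -0.1787 -0.0264] IoU 0.96
red_pipe [ 0.6264 -0.0849 -0.0548] IoU 0.885
elbow rel red x,y mm 2.5203583058500083 -93.81639179143423 yaw 0.021565951875974602
t 14.7 pos [ 0.6522 -0.1807  0.054 ] yaw y 1.523 z [ 0.002 -0.    -1.   ] grip 0.29054102037064383 q7 1.9774137584469917
wz [0.]
txyz [ 0.3  0.7 37.5]
```

View pics/w10o.png

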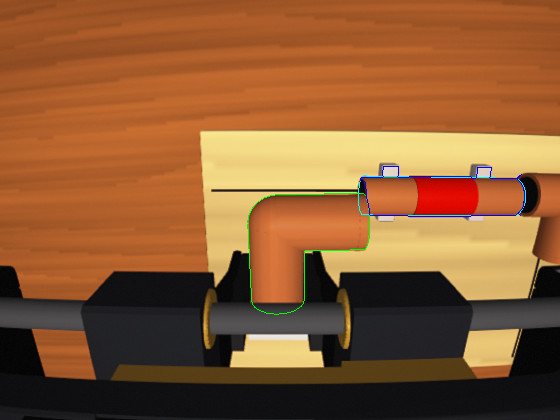

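Alignment is good to a couple of mm, so I'll place it with a small x correction.

Emit:
jog_arm([
  {"tx":2,"ty":0.5,"tz":8,"wx":0,"wy":0,"wz":0.01,"gripper":0.2},
  {"tx":2,"ty":0.5,"tz":18,"wx":0,"wy":0,"wz":0.01,"gripper":0.2},
  {"tx":2,"ty":0.5,"tz":28,"wx":0,"wy":0,"wz":0.01,"gripper":0.2},
  {"tx":2,"ty":0.5,"tz":36,"wx":0,"wy":0,"wz":0.01,"gripper":0.2},
  {"tx":2,"ty":0.5,"tz":38.5,"wx":0,"wy":0,"wz":0.01,"gripper":0.2},
])

```text
time: 15.12
position: [0.6487, -0.1797, 0.0145]
tool_rot: [-0.09, -3.139, -0.002]
ft_force: [-7.0, 3.0, 23.4]
grip_width: 0.292
grip_force: 25.0
```

Emit:
jog_arm([
  {"tx":0,"ty":0,"tz":0,"wx":0,"wy":0,"wz":0,"gripper":0.25},
  {"tx":0,"ty":0,"tz":0,"wx":0,"wy":0,"wz":0,"gripper":0.32},
  {"tx":0,"ty":0,"tz":0,"wx":0,"wy":0,"wz":0,"gripper":0.38},
  {"tx":0,"ty":0,"tz":0,"wx":0,"wy":0,"wz":0,"gripper":0.5},
  {"tx":0,"ty":0,"tz":0,"wx":0,"wy":0,"wz":0,"gripper":0.5},
])

```text
time: 15.53
position: [0.6489, -0.1798, 0.0132]
tool_rot: [-0.091, -3.14, -0.0]
ft_force: [0.8, 0.6, 0.4]
grip_width: 0.446
grip_force: 0.0
```

Emit:
jog_arm([
  {"tx":0,"ty":0,"tz":-20,"wx":0,"wy":0,"wz":0,"gripper":0.5},
  {"tx":0,"ty":0,"tz":-50,"wx":0,"wy":0,"wz":0,"gripper":0.5},
  {"tx":0,"ty":0,"tz":-90,"wx":0,"wy":0,"wz":0,"gripper":0.7},
  {"tx":-20,"ty":0,"tz":-120,"wx":0,"wy":0,"wz":0,"gripper":0.8},
  {"tx":-20,"ty":0,"tz":-120,"wx":0,"wy":0,"wz":0,"gripper":0.8},
])

```text
time: 15.95
position: [0.6754, -0.1822, 0.1417]
tool_rot: [0.088, 3.126, -0.004]
ft_force: [1.4, 1.0, 1.0]
grip_width: 0.642
grip_force: 0.0
```

Emit:
jog_arm([
  {"tx":0,"ty":0,"tz":0,"wx":0,"wy":0,"wz":0,"gripper":0.8},
  {"tx":0,"ty":0,"tz":0,"wx":0,"wy":0,"wz":0,"gripper":0.8},
  {"tx":0,"ty":0,"tz":0,"wx":0,"wy":0,"wz":0,"gripper":0.8},
  {"tx":0,"ty":0,"tz":0,"wx":0,"wy":0,"wz":0,"gripper":0.8},
  {"tx":0,"ty":0,"tz":0,"wx":0,"wy":0,"wz":0,"gripper":0.8},
])

```text
time: 16.37
position: [0.6681, -0.1809, 0.1324]
tool_rot: [-0.091, -3.138, -0.001]
ft_force: [-0.2, 0.1, 0.0]
grip_width: 0.797
grip_force: 0.0
```

Run:
```python
from h import *
im=grab('wrist','w11.png')
d=vision.spot_in('wrist','elbow')[0]['bbox']; r=vision.spot_in('wrist','red_pipe')[0]['bbox']; print(d,r)
m=gc(im,d,6); p=fit(im,'elbow',m,[.622,-.1786,-.048],z0=.01)
ex=np.array([np.cos(-.048),np.sin(-.048)]); ey=np.array([-ex[1],ex[0]])
B=im['color'].astype(int); red=((B[...,2]>150)&(B[...,1]<60)&(B[...,0]<60)).astype(np.uint8); red[int(r[3])+5:]=0; red[:int(r[1])-5]=0
ys,xs=np.nonzero(red); c=[(np.percentile(xs,.5)+np.percentile(xs,99.5))/2,(np.percentile(ys,.5)+np.percentile(ys,99.5))/2]
q=unproj(im,[c],.023)[0][:2]; print('red band px',c,'world',q)
dd=p[:2]-q; print('elbow rel red x,y mm',dd@ex*1e3,dd@ey*1e3,'yaw',p[2]+.048)
tgt([.45,-.118,.13],0)
```

```text
[259.2, 131.8, 329.7, 204.6] [335.6, 125.6, 461.8, 167.8]
elbow [ 0.6213 -0.177  -0.0595] IoU 0.985
red band px [np.float64(400.5), np.float64(148.5)] world [ 0.62684571 -0.08197351]
elbow rel red x,y mm -0.9454221831072862 -95.18943823278465 yaw -0.011499093339304711
t 16.5167 pos [ 0.6688 -0.181   0.1333] yaw y 1.513 z [-0.001  0.    -1.   ] grip 0.7975434189859903 q7 1.9372236592240832
wz [1.513]
txyz [222.   50.3   3.5]
```

The elbow is well placed: gap about 8–10 mm, yaw within 0.01. Now to the collar.

Emit:
jog_arm([
  {"tx":37,"ty":8,"tz":0,"wx":0,"wy":0,"wz":0,"gripper":0.8},
  {"tx":74,"ty":17,"tz":0,"wx":0,"wy":0,"wz":0,"gripper":0.8},
  {"tx":111,"ty":25,"tz":0,"wx":0,"wy":0,"wz":0,"gripper":0.8},
  {"tx":148,"ty":33,"tz":0,"wx":0,"wy":0,"wz":0,"gripper":0.8},
  {"tx":185,"ty":41,"tz":0,"wx":0,"wy":0,"wz":0,"gripper":0.8},
])

```text
time: 16.93
position: [0.4849, -0.1291, 0.1333]
tool_rot: [-0.091, -3.14, 0.0]
ft_force: [-0.9, 0.1, 1.4]
grip_width: 0.8
grip_force: 0.0
```

Emit:
jog_arm([
  {"tx":20,"ty":5,"tz":0,"wx":0,"wy":0,"wz":0,"gripper":0.8},
  {"tx":38,"ty":9,"tz":0,"wx":0,"wy":0,"wz":0,"gripper":0.8},
  {"tx":38,"ty":9,"tz":0,"wx":0,"wy":0,"wz":0,"gripper":0.8},
  {"tx":38,"ty":9,"tz":0,"wx":0,"wy":0,"wz":0,"gripper":0.8},
  {"tx":38,"ty":9,"tz":0,"wx":0,"wy":0,"wz":0,"gripper":0.8},
])

```text
time: 17.35
position: [0.4504, -0.1185, 0.1344]
tool_rot: [0.091, 3.138, 0.0]
ft_force: [-0.2, -0.7, 0.8]
grip_width: 0.799
grip_force: 0.0
```

Emit:
jog_arm([
  {"tx":0,"ty":0,"tz":0,"wx":0,"wy":0,"wz":0,"gripper":0.8},
  {"tx":0,"ty":0,"tz":0,"wx":0,"wy":0,"wz":0,"gripper":0.8},
  {"tx":0,"ty":0,"tz":0,"wx":0,"wy":0,"wz":0,"gripper":0.8},
  {"tx":0,"ty":0,"tz":0,"wx":0,"wy":0,"wz":0,"gripper":0.8},
  {"tx":0,"ty":0,"tz":0,"wx":0,"wy":0,"wz":0,"gripper":0.8},
])

```text
time: 17.77
position: [0.4495, -0.1185, 0.1337]
tool_rot: [-0.091, -3.14, 0.001]
ft_force: [1.0, 0.2, 0.5]
grip_width: 0.802
grip_force: 0.0
```

```bash
cat >> h.py <<'E'
def ring(im,name,box,p0,z0,ztop,hue,occ=None):
    """ring mask by hue, fit, then white-stroke direction"""
    hsv=cv2.cvtColor(im['color'],cv2.COLOR_BGR2HSV); l,t,r,b=[int(v) for v in box]
    roi=np.zeros(hsv.shape[:2],np.uint8); roi[max(0,t-6):b+6,max(0,l-6):r+6]=1
    H,S,V=[hsv[...,i].astype(int) for i in range(3)]
    dh=np.minimum(abs(H-hue),180-abs(H-hue)); m=((dh<10)&(S>150)&(V>50)).astype(np.uint8)*roi
    cs,_=cv2.findContours(m,cv2.RETR_EXTERNAL,cv2.CHAIN_APPROX_NONE); f=np.zeros_like(m); cv2.drawContours(f,[max(cs,key=cv2.contourArea)],-1,1,-1)
    p=fit(im,name,f,p0,z0,occ=occ)
    w=((S<90)&(V>140)).astype(np.uint8)*f
    ys,xs=np.nonzero(w)
    if len(xs):
        P=unproj(im,np.c_[xs,ys],ztop)[:,:2]; c=P.mean(0); d=c-p[:2]; ax=np.linalg.svd(P-c)[2][0]
        print('white n',len(xs),'centroid r mm',np.linalg.norm(d)*1e3,'dir',np.arctan2(d[1],d[0]),'axis',np.arctan2(ax[1],ax[0]),np.degrees(0))
    return p,f,w
E
python3 - <<'E'
from h import *
im=grab('wrist','w12.png'); d=vision.spot_in('wrist','collar'); print(d)
p,f,w=ring(im,'collar',d[0]['bbox'],[.43,-.119,0],0,.014,115)
cv2.imwrite('pics/c12.png',cv2.resize(im['color'][int(d[0]['bbox'][1])-10:int(d[0]['bbox'][3])+10,int(d[0]['bbox'][0])-10:int(d[0]['bbox'][2])+10],None,fx=8,fy=8))
tgt([p[0],p[1],.004],1.571)
E
```

```text
[{'bbox': [250.0, 146.2, 299.9, 193.7], 'conf': 0.84}, {'bbox': [288.0, 357.8, 354.6, 366.9], 'conf': 0.64}]
collar [ 0.4248 -0.1179  0.211 ] IoU 0.95
white n 97 centroid r mm 8.875500684674106 dir 1.5625467356127503 axis 1.023897890505513 0.0
t 17.8667 pos [ 0.4494 -0.1184  0.1338] yaw y 1.513 z [-0. -0. -1.] grip 0.8001332769636181 q7 1.702170694449138
wz [-0.058]
txyz [ 24.6  -0.9 129.8]
```

Emit:
jog_arm([
  {"tx":15,"ty":-1,"tz":20,"wx":0,"wy":0,"wz":0,"gripper":0.7},
  {"tx":24.5,"ty":-1,"tz":50,"wx":0,"wy":0,"wz":0,"gripper":0.7},
  {"tx":24.5,"ty":-1,"tz":85,"wx":0,"wy":0,"wz":0,"gripper":0.7},
  {"tx":24.5,"ty":-1,"tz":110,"wx":0,"wy":0,"wz":0,"gripper":0.7},
  {"tx":24.5,"ty":-1,"tz":120,"wx":0,"wy":0,"wz":0,"gripper":0.7},
])

```text
time: 18.28
position: [0.4221, -0.1175, 0.011]
tool_rot: [-0.091, -3.135, 0.0]
ft_force: [-0.4, 0.6, -0.3]
grip_width: 0.706
grip_force: 0.0
```

Emit:
jog_arm([
  {"tx":0,"ty":0,"tz":5,"wx":0,"wy":0,"wz":0,"gripper":0.7},
  {"tx":0,"ty":0,"tz":9,"wx":0,"wy":0,"wz":0,"gripper":0.7},
  {"tx":0,"ty":0,"tz":9,"wx":0,"wy":0,"wz":0,"gripper":0.5},
  {"tx":0,"ty":0,"tz":9,"wx":0,"wy":0,"wz":0,"gripper":0.4},
  {"tx":0,"ty":0,"tz":9,"wx":0,"wy":0,"wz":0,"gripper":0.4},
], grip_force=8)

```text
time: 18.7
position: [0.4261, -0.118, 0.006]
tool_rot: [0.09, 3.138, 0.0]
ft_force: [-0.6, 0.8, -0.2]
grip_width: 0.551
grip_force: 0.0
```

Emit:
jog_arm([
  {"tx":0,"ty":0,"tz":0,"wx":0,"wy":0,"wz":0,"gripper":0.38},
  {"tx":0,"ty":0,"tz":0,"wx":0,"wy":0,"wz":0,"gripper":0.38},
  {"tx":0,"ty":0,"tz":0,"wx":0,"wy":0,"wz":0,"gripper":0.38},
  {"tx":0,"ty":0,"tz":0,"wx":0,"wy":0,"wz":0,"gripper":0.5},
  {"tx":0,"ty":0,"tz":0,"wx":0,"wy":0,"wz":0,"gripper":0.7},
])

```text
time: 19.12
position: [0.4249, -0.1178, 0.005]
tool_rot: [0.091, 3.14, 0.0]
ft_force: [0.3, -0.2, -0.3]
grip_width: 0.507
grip_force: 0.0
```

Emit:
jog_arm([
  {"tx":0,"ty":0,"tz":0,"wx":0,"wy":0,"wz":0,"gripper":0.7},
  {"tx":0,"ty":0,"tz":0,"wx":0,"wy":0,"wz":0.05,"gripper":0.7},
  {"tx":0,"ty":0,"tz":0,"wx":0,"wy":0,"wz":0.17,"gripper":0.7},
  {"tx":0,"ty":0,"tz":0,"wx":0,"wy":0,"wz":0.29,"gripper":0.7},
  {"tx":0,"ty":0,"tz":0,"wx":0,"wy":0,"wz":0.41,"gripper":0.7},
])

```text
time: 19.53
position: [0.4246, -0.1178, 0.0047]
tool_rot: [-0.737, -3.053, 0.0]
ft_force: [0.4, 0.2, -0.5]
grip_width: 0.693
grip_force: 0.0
```

Emit:
jog_arm([
  {"tx":0,"ty":0,"tz":0,"wx":0,"wy":0,"wz":0.11,"gripper":0.7},
  {"tx":0,"ty":0,"tz":0,"wx":0,"wy":0,"wz":0.22,"gripper":0.7},
  {"tx":0,"ty":0,"tz":0,"wx":0,"wy":0,"wz":0.33,"gripper":0.7},
  {"tx":0,"ty":0,"tz":0,"wx":0,"wy":0,"wz":0.44,"gripper":0.7},
  {"tx":0,"ty":0,"tz":0,"wx":0,"wy":0,"wz":0.55,"gripper":0.7},
])

```text
time: 19.95
position: [0.4245, -0.1178, 0.0047]
tool_rot: [-1.538, -2.739, 0.0]
ft_force: [-0.4, -0.7, 0.1]
grip_width: 0.697
grip_force: 0.0
```

Emit:
jog_arm([
  {"tx":0,"ty":0,"tz":0,"wx":0,"wy":0,"wz":0.11,"gripper":0.7},
  {"tx":0,"ty":0,"tz":0,"wx":0,"wy":0,"wz":0.22,"gripper":0.7},
  {"tx":0,"ty":0,"tz":0,"wx":0,"wy":0,"wz":0.33,"gripper":0.7},
  {"tx":0,"ty":0,"tz":0,"wx":0,"wy":0,"wz":0.44,"gripper":0.7},
  {"tx":0,"ty":0,"tz":0,"wx":0,"wy":0,"wz":0.55,"gripper":0.7},
])

```text
time: 20.37
position: [0.4246, -0.1178, 0.0047]
tool_rot: [-2.224, -2.219, 0.0]
ft_force: [0.2, 0.5, 0.9]
grip_width: 0.701
grip_force: 0.0
```

Emit:
jog_arm([
  {"tx":0,"ty":0,"tz":0,"wx":0,"wy":0,"wz":0,"gripper":0.7},
  {"tx":0,"ty":0,"tz":0,"wx":0,"wy":0,"wz":0,"gripper":0.5},
  {"tx":0,"ty":0,"tz":0,"wx":0,"wy":0,"wz":0,"gripper":0.38},
  {"tx":0,"ty":0,"tz":0,"wx":0,"wy":0,"wz":0,"gripper":0.38},
  {"tx":0,"ty":0,"tz":0,"wx":0,"wy":0,"wz":0,"gripper":0.38},
])

```text
time: 20.78
position: [0.4249, -0.1179, 0.0049]
tool_rot: [-2.217, -2.226, -0.0]
ft_force: [-0.8, -0.3, -0.4]
grip_width: 0.478
grip_force: 0.0
```

Emit:
jog_arm([
  {"tx":0,"ty":0,"tz":0,"wx":0,"wy":0,"wz":0,"gripper":0.36},
  {"tx":0,"ty":0,"tz":0,"wx":0,"wy":0,"wz":0,"gripper":0.36},
  {"tx":0,"ty":0,"tz":0,"wx":0,"wy":0,"wz":0,"gripper":0.36},
  {"tx":0,"ty":0,"tz":-10,"wx":0,"wy":0,"wz":0,"gripper":0.36},
  {"tx":0,"ty":0,"tz":-30,"wx":0,"wy":0,"wz":0,"gripper":0.36},
], grip_force=20)

```text
time: 21.2
position: [0.4227, -0.1179, 0.0339]
tool_rot: [-2.216, -2.223, 0.007]
ft_force: [0.5, 1.5, -0.8]
grip_width: 0.428
grip_force: 20.0
```

Run:
```python
from h import *
im=grab('wrist','w13.png'); d=vision.spot_in('wrist','collar'); print(d)
tgt([.63,.072,.13],0)
```

```text
[{'bbox': [238.8, 233.9, 314.7, 301.7], 'conf': 0.98}]
t 21.3 pos [ 0.4271 -0.1183  0.0375] yaw y 0.003 z [ 0.005  0.    -1.   ] grip 0.42973025450660346 q7 0.2810807916359924
wz [0.003]
txyz [189.8 203.9 -91.4]
```

Emit:
jog_arm([
  {"tx":5,"ty":7,"tz":-38,"wx":0,"wy":0,"wz":0,"gripper":0.36},
  {"tx":20,"ty":27,"tz":-70,"wx":0,"wy":0,"wz":0,"gripper":0.36},
  {"tx":38,"ty":57,"tz":-90,"wx":0,"wy":0,"wz":0,"gripper":0.36},
  {"tx":57,"ty":87,"tz":-93,"wx":0,"wy":0,"wz":0,"gripper":0.36},
  {"tx":78,"ty":117,"tz":-93,"wx":0,"wy":0,"wz":0,"gripper":0.36},
])

```text
time: 21.72
position: [0.5444, -0.0385, 0.1303]
tool_rot: [2.217, 2.223, 0.008]
ft_force: [-0.7, -0.1, -0.2]
grip_width: 0.433
grip_force: 20.0
```

Emit:
jog_arm([
  {"tx":22,"ty":30,"tz":0,"wx":0,"wy":0,"wz":0,"gripper":0.36},
  {"tx":44,"ty":60,"tz":0,"wx":0,"wy":0,"wz":0,"gripper":0.36},
  {"tx":70,"ty":90,"tz":0,"wx":0,"wy":0,"wz":0,"gripper":0.36},
  {"tx":70,"ty":90,"tz":0,"wx":0,"wy":0,"wz":0,"gripper":0.36},
  {"tx":70,"ty":90,"tz":0,"wx":0,"wy":0,"wz":0,"gripper":0.36},
])

```text
time: 22.13
position: [0.632, 0.0334, 0.1263]
tool_rot: [-2.213, -2.23, 0.004]
ft_force: [-0.4, -0.2, -0.7]
grip_width: 0.428
grip_force: 20.0
```

Emit:
jog_arm([
  {"tx":0,"ty":0,"tz":0,"wx":0,"wy":0,"wz":0,"gripper":0.36},
  {"tx":0,"ty":0,"tz":0,"wx":0,"wy":0,"wz":0,"gripper":0.36},
  {"tx":0,"ty":0,"tz":0,"wx":0,"wy":0,"wz":0,"gripper":0.36},
  {"tx":0,"ty":0,"tz":0,"wx":0,"wy":0,"wz":0,"gripper":0.36},
  {"tx":0,"ty":0,"tz":0,"wx":0,"wy":0,"wz":0,"gripper":0.36},
])

```text
time: 22.55
position: [0.6311, 0.0301, 0.1284]
tool_rot: [-2.219, -2.223, -0.002]
ft_force: [0.5, 0.4, -1.5]
grip_width: 0.43
grip_force: 20.0
```

Run:
```python
from h import *
im=grab('wrist','w14.png'); s=ctrl.get_state()
for t in ['collar','spindle','valve_pipe']: print(t,vision.spot_in('wrist',t)[:2])
tgt([.6345,.0803,.13],0)
# composite upscaled view: left collar, right spindle
d=[vision.spot_in('wrist',t)[0]['bbox'] for t in('collar','spindle')]
cr=[]
for b in d:
    cx,cy=int((b[0]+b[2])/2),int((b[1]+b[3])/2); x0=max(0,cx-45);y0=max(0,cy-45); c=im['color'][y0:y0+90,x0:x0+90]; print('crop origin',x0,y0); c=cv2.resize(c,(390,390),interpolation=cv2.INTER_CUBIC); cr.append(c)
cv2.imwrite('pics/comp.png',np.hstack(cr))
```

```text
collar [{'bbox': [238.1, 230.8, 312.8, 298.6], 'conf': 0.83}]
spindle [{'bbox': [263.2, 147.3, 299.4, 171.5], 'conf': 0.94}]
valve_pipe [{'bbox': [255.3, 80.9, 306.5, 207.4], 'conf': 0.81}]
t 22.75 pos [0.6313 0.0307 0.1281] yaw y 0.003 z [ 0.  0. -1.] grip 0.4346143185984432 q7 0.11747298156144206
wz [0.003]
txyz [49.6  3.3 -1.9]
crop origin 230 219
crop origin 236 114
```

View pics/comp.png

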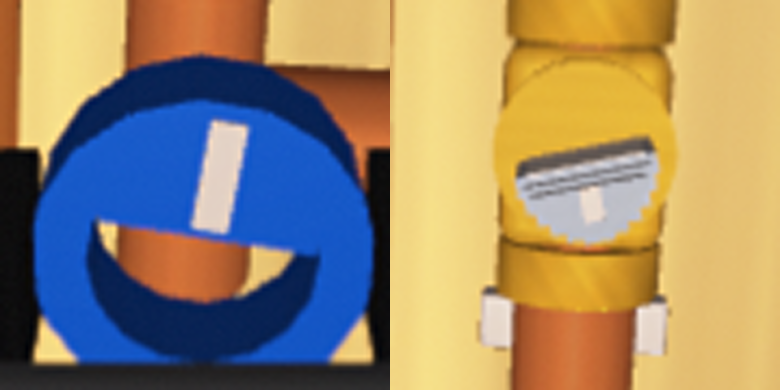

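The collar's flat runs from (97,220) to (318,254) in the left crop, and the spindle's foot flat edge from (515,172) to (655,137) in the right crop. The collar must turn about 0.4 rad counter-clockwise. Computing exactly.

```bash
cat > sp.py <<'E'
from h import *
im=grab('wrist'); s=ctrl.get_state(); T=s['position']; Rt=R.from_rotvec(s['tool_rot']).as_matrix()
c2=lambda p,ox,oy:[ox+p[0]/4.3333-.4,oy+p[1]/4.3333-.4]
zt=T[2]+.0093
C=lambda *ps:unproj(im,[c2(p,230,219) for p in ps],zt)[:,:2]
e=C((35,240),(373,240),(208,100),(97,220),(318,254),(228,122),(210,232)); tl=(e-T[:2])@Rt[:2,:2]*1e3
print('collar in tool: left,right,top,flatL,flatR\n',np.round(tl,1)); d=e[4]-e[3]; print('collar x yaw from flat',np.arctan2(d[1],d[0])+np.pi/2,'stroke',np.arctan2(*(e[5]-e[6])[::-1]))
S=lambda z,*ps:unproj(im,[c2((p[0]-390,p[1]),236,114) for p in ps],z)[:,:2]
f=S(.040,(515,172),(655,137)); d=f[1]-f[0]; yaw=np.arctan2(d[1],d[0])+np.pi/2; ax=np.array([np.cos(yaw),np.sin(yaw)])
print('spindle yaw',yaw,'width',np.linalg.norm(d)*1e3,'axis',f.mean(0)-.001*ax)
st=S(.067,(585,188),(597,222)); dd=st[0]-st[1]; print('stroke yaw',np.arctan2(dd[1],dd[0]))
b=S(.040,(498,130),(677,150)); print('bonnet centre x',b.mean(0),np.linalg.norm(b[1]-b[0])*1e3)
# numeric refine: grey-metal mask vs model D prism
def dpart(r,zs,flat=.001):
    a=np.arccos(flat/r); t=np.linspace(a,2*np.pi-a,40); return np.array([[r*np.cos(x),r*np.sin(x),z] for x in t for z in zs])
M['spin']=[dpart(.011,(0,.020)),dpart(.0098,(.02,.0235)),dpart(.0088,(.0235,.027))]
hsv=cv2.cvtColor(im['color'],cv2.COLOR_BGR2HSV); m=((hsv[...,1]<110)).astype(np.uint8)
roi=np.zeros_like(m); roi[140:176,258:304]=1; m*=roi; m=cv2.morphologyEx(m,cv2.MORPH_CLOSE,np.ones((3,3),np.uint8))
p=fit(im,'spin',m,[*(f.mean(0)-.001*ax),yaw],z0=.04,yaws=(-.15,0,.15))
print(ctrl.get_state()['position'],T)
E
python3 sp.py
```

```text
collar in tool: left,right,top,flatL,flatR
 [[  3.7 -17.9]
 [  3.7  19.4]
 [ 20.5   1.2]
 [  6.2 -11. ]
 [  2.   13.4]
 [ 17.9   3.3]
 [  4.8   1.4]]
collar x yaw from flat 1.4036630290709422 stroke 1.429087958245162
spindle yaw 1.8190391301499915 width 23.319125767296665 axis [0.63499862 0.07988997]
stroke yaw 1.9144956355938763
bonnet centre x [0.63520278 0.08320871] 29.06378386506505
spin [0.6345 0.08   1.7313] IoU 0.902
[0.63139064 0.03076022 0.1279658 ] [0.63139064 0.03076022 0.1279658 ]
```

Emit:
jog_arm([
  {"tx":0,"ty":5,"tz":6,"wx":0,"wy":0,"wz":-0.1,"gripper":0.36},
  {"tx":0,"ty":10,"tz":12,"wx":0,"wy":0,"wz":-0.2,"gripper":0.36},
  {"tx":1,"ty":16,"tz":20,"wx":0,"wy":0,"wz":-0.3,"gripper":0.36},
  {"tx":1.5,"ty":22,"tz":30,"wx":0,"wy":0,"wz":-0.385,"gripper":0.36},
  {"tx":1.5,"ty":22,"tz":30,"wx":0,"wy":0,"wz":-0.385,"gripper":0.36},
])

```text
time: 23.32
position: [0.6529, 0.0326, 0.0959]
tool_rot: [-1.747, -2.609, 0.003]
ft_force: [-0.3, 1.0, -0.6]
grip_width: 0.431
grip_force: 20.0
```

Emit:
jog_arm([
  {"tx":0,"ty":0,"tz":0,"wx":0,"wy":0,"wz":0,"gripper":0.36},
  {"tx":0,"ty":0,"tz":0,"wx":0,"wy":0,"wz":0,"gripper":0.36},
  {"tx":0,"ty":0,"tz":0,"wx":0,"wy":0,"wz":0,"gripper":0.36},
  {"tx":0,"ty":0,"tz":0,"wx":0,"wy":0,"wz":0,"gripper":0.36},
  {"tx":0,"ty":0,"tz":0,"wx":0,"wy":0,"wz":0,"gripper":0.36},
])

```text
time: 23.73
position: [0.6535, 0.0324, 0.0985]
tool_rot: [1.752, 2.607, 0.001]
ft_force: [0.2, -1.1, -1.6]
grip_width: 0.43
grip_force: 20.0
```

Run:
```python
from h import *
im=grab('wrist','w15.png'); s=ctrl.get_state()
for t in ['collar','spindle']: print(t,vision.spot_in('wrist',t)[:2])
b=vision.spot_in('wrist','spindle')[0]['bbox']; tgt([.6337,.0783,.1],None)
E0=proj(im,[[.634,.079,.04],[.634,.079,.067]]); print(E0)
hsv=cv2.cvtColor(im['color'],cv2.COLOR_BGR2HSV); l,t,r,bb=[int(v) for v in b]
print('cols',l-4,r+4)
for v in range(t-8,bb+6): print(v,' '.join(f'{hsv[v,u,1]//26}{hsv[v,u,2]//26 if hsv[v,u,2]<256 else 9}' for u in range(l-4,r+5,1)))
```

```text
collar [{'bbox': [237.0, 232.4, 314.7, 300.1], 'conf': 0.61}]
spindle [{'bbox': [255.4, 145.7, 295.0, 177.5], 'conf': 0.7}]
t 23.9333 pos [0.6534 0.0324 0.0981] yaw y 0.388 z [ 0.  0. -1.] grip 0.4275184884523039 q7 0.4996609699577875
txyz [49.9 -0.9 -1.9]
[[274.06608832 154.34268551]
 [273.78538984 161.63226567]]
cols 251 299
137 49 48 48 48 48 58 66 78 78 78 78 78 78 78 78 78 78 78 78 78 78 78 78 78 78 78 78 78 78 78 78 78 78 78 78 78 78 78 78 78 78 78 78 78 77 78 78 78 78
138 49 48 48 48 48 67 77 78 78 78 78 78 78 78 78 78 78 78 78 78 78 78 78 78 78 78 78 78 78 78 78 78 78 78 78 78 78 78 78 78 78 78 78 78 77 78 78 78 78
139 49 48 48 48 58 78 78 78 78 78 78 78 78 78 78 78 78 78 78 78 78 78 78 78 78 78 78 78 78 78 78 78 78 78 78 78 78 78 78 78 78 78 78 78 78 78 78 78 78
140 49 48 48 48 68 78 78 78 78 78 78 78 78 78 78 78 78 78 78 78 78 78 78 78 78 78 78 78 78 78 78 78 78 78 78 78 78 78 78 78 78 78 78 78 78 78 78 78 78
141 48 48 48 58 68 78 78 78 78 78 78 78 78 78 78 78 78 78 78 78 78 78 78 78 78 78 78 78 78 78 78 78 78 78 78 78 78 78 78 78 78 78 78 78 78 78 78 78 78
142 48 48 48 68 
[... 5474 characters left out ...]
 85 74 84 74 75 85 86 87 77 87 88 88 88 88 88 87 87 87 76 57 48 48 48 48 48 48 48 48 48 58 58 58
179 77 87 77 78 78 78 78 78 78 78 78 78 78 78 78 78 78 78 78 77 85 74 83 73 84 86 87 87 87 87 77 77 87 87 76 57 48 48 48 48 48 58 58 48 48 58 58 48 58
180 87 87 87 78 78 88 78 78 78 78 78 78 78 78 78 78 78 78 78 78 78 77 86 84 83 74 84 86 87 87 87 76 86 67 57 48 48 48 48 48 58 48 58 48 58 58 58 58 58
181 87 77 78 88 88 78 78 78 78 78 78 78 78 78 78 78 78 78 78 78 78 77 77 87 86 76 84 74 74 84 74 84 75 56 48 48 48 48 48 58 48 58 58 48 58 58 58 58 58
182 88 78 78 78 88 78 78 78 78 78 78 78 78 78 78 78 78 78 78 78 78 77 87 87 87 87 86 76 86 85 85 84 75 57 48 48 48 48 48 48 48 58 58 58 58 48 58 58 48
```

Run:
```python
from h import *
im=grab('wrist'); s=ctrl.get_state(); T=s['position']; Rt=R.from_rotvec(s['tool_rot']).as_matrix()
U=lambda z,*p:unproj(im,p,z)[:,:2]
f=U(.04,(264,149.),(286,153.)); d=f[1]-f[0]; yaw=np.arctan2(d[1],d[0])+np.pi/2
f2=U(.06,(260,152.7),(279,156.1)); d2=f2[1]-f2[0]; print('yaw foot',yaw,'yaw shoulder',np.arctan2(d2[1],d2[0])+np.pi/2)
c=U(.04,(258.3,148.8),(292.5,154.6)); n=np.array([np.cos(yaw),np.sin(yaw)]); A=c.mean(0)-.001*n; print('width',np.linalg.norm(c[1]-c[0])*1e3,'axis raw',A)
b2=(A-T[:2])@Rt[:2,:2]*1e3; print('spindle in tool raw',b2)
# bonnet left/right px on rows: circle r15 z.04 projection vs
t=np.linspace(0,6.283,9)[:-1]; print(np.round(proj(im,np.c_[A[0]+.015*np.cos(t),A[1]+.015*np.sin(t),np.full(8,.04)]),1).tolist())
# collar in hand: light-blue top face mask
hsv=cv2.cvtColor(im['color'],cv2.COLOR_BGR2HSV); m=((abs(hsv[...,0].astype(int)-112)<10)&(hsv[...,1]>140)&(hsv[...,2]>150)).astype(np.uint8)
ys,xs=np.nonzero(m[225:310,230:325]); ys+=225; xs+=230
print('top face rows',ys.min(),ys.max(),'cols at row',[(v,xs[ys==v].min(),xs[ys==v].max()) for v in (262,266,270,274,278)])
# flat edge: per column first non-blue below the blue
e=[]
for u in range(256,272):
    k=np.nonzero(m[246:290,u]==0)[0]; e.append((u,246+k[0] if len(k) else None))
print(e); e2=[]
for u in range(286,302):
    k=np.nonzero(m[246:290,u]==0)[0]; e2.append((u,246+k[0] if len(k) else None))
print(e2)
```

```text
yaw foot 1.778415626062182 yaw shoulder 1.7802650055283622
width 21.44154741475195 axis raw [0.6341974  0.07991332]
spindle in tool raw [51.23490983  0.18468482]
[[297.4, 162.4], [297.6, 143.9], [284.4, 130.5], [265.6, 130.6], [252.6, 144.1], [253.0, 162.6], [266.2, 175.3], [284.4, 175.2]]
top face rows 242 301 cols at row [(262, np.int64(241), np.int64(311)), (266, np.int64(239), np.int64(313)), (270, np.int64(238), np.int64(314)), (274, np.int64(238), np.int64(315)), (278, np.int64(238), np.int64(315))]
[(256, np.int64(246)), (257, np.int64(246)), (258, np.int64(246)), (259, np.int64(271)), (260, np.int64(271)), (261, np.int64(271)), (262, np.int64(271)), (263, np.int64(271)), (264, np.int64(272)), (265, np.int64(272)), (266, np.int64(272)), (267, np.int64(272)), (268, np.int64(272)), (269, np.int64(272)), (270, np.int64(273)), (271, np.int64(273))]
[(286, np.int64(247)), (287, np.int64(248)), (288, np.int64(275)), (289, np.int64(275)), (290, np.int64(275)), (291, np.int64(276)), (292, np.int64(276)), (293, np.int64(276)), (294, np.int64(276)), (295, np.int64(246)), (296, np.int64(246)), (297, np.int64(246)), (298, np.int64(246)), (299, np.int64(246)), (300, np.int64(246)), (301, np.int64(246))]
```

Emit:
jog_arm([
  {"tx":16,"ty":-0.8,"tz":0,"wx":0,"wy":0,"wz":0.015,"gripper":0.36},
  {"tx":33,"ty":-0.8,"tz":0,"wx":0,"wy":0,"wz":0.015,"gripper":0.36},
  {"tx":49.8,"ty":-0.8,"tz":0,"wx":0,"wy":0,"wz":0.015,"gripper":0.36},
  {"tx":49.8,"ty":-0.8,"tz":0,"wx":0,"wy":0,"wz":0.015,"gripper":0.36},
  {"tx":49.8,"ty":-0.8,"tz":0,"wx":0,"wy":0,"wz":0.015,"gripper":0.36},
])

```text
time: 24.4
position: [0.6337, 0.0793, 0.0979]
tool_rot: [-1.768, -2.597, -0.0]
ft_force: [0.6, -0.2, 0.3]
grip_width: 0.425
grip_force: 20.0
```

Emit:
jog_arm([
  {"tx":0,"ty":0,"tz":10,"wx":0,"wy":0,"wz":0,"gripper":0.36},
  {"tx":0,"ty":0,"tz":20,"wx":0,"wy":0,"wz":0,"gripper":0.36},
  {"tx":0,"ty":0,"tz":27,"wx":0,"wy":0,"wz":0,"gripper":0.36},
  {"tx":0,"ty":0,"tz":30,"wx":0,"wy":0,"wz":0,"gripper":0.36},
  {"tx":0,"ty":0,"tz":30,"wx":0,"wy":0,"wz":0,"gripper":0.36},
])

```text
time: 24.82
position: [0.6329, 0.0772, 0.0661]
tool_rot: [-1.771, -2.593, 0.004]
ft_force: [0.7, 0.9, -0.2]
grip_width: 0.43
grip_force: 20.0
```

Run:
```python
from h import *
s=ctrl.get_state(); print(s['ft_force'],s['torque']); tgt([.634,.078,.0447],None)
```

```text
[ 0.65838654  0.85229489 -0.15851638] [-4.03372890e-02  2.32181206e-02 -9.27025689e-06]
t 24.8167 pos [0.6329 0.0772 0.0661] yaw y 0.372 z [-0.003 -0.001 -1.   ] grip 0.4303379261779994 q7 0.41501288225107574
txyz [ 0.3  1.4 21.4]
```

No contact 6 mm down over the spindle, so I'll continue gently.

Emit:
jog_arm([
  {"tx":0,"ty":0,"tz":3,"wx":0,"wy":0,"wz":0,"gripper":0.36},
  {"tx":0,"ty":0,"tz":5,"wx":0,"wy":0,"wz":0,"gripper":0.36},
  {"tx":0,"ty":0,"tz":7,"wx":0,"wy":0,"wz":0,"gripper":0.36},
  {"tx":0,"ty":0,"tz":8,"wx":0,"wy":0,"wz":0,"gripper":0.36},
  {"tx":0,"ty":0,"tz":8,"wx":0,"wy":0,"wz":0,"gripper":0.36},
])

```text
time: 25.23
position: [0.6338, 0.0782, 0.0598]
tool_rot: [-1.771, -2.595, -0.0]
ft_force: [0.3, 0.2, 0.1]
grip_width: 0.432
grip_force: 20.0
```

Emit:
jog_arm([
  {"tx":0,"ty":0,"tz":3,"wx":0,"wy":0,"wz":0,"gripper":0.36},
  {"tx":0,"ty":0,"tz":7,"wx":0,"wy":0,"wz":0,"gripper":0.36},
  {"tx":0,"ty":0,"tz":11,"wx":0,"wy":0,"wz":0,"gripper":0.36},
  {"tx":0,"ty":0,"tz":14,"wx":0,"wy":0,"wz":0,"gripper":0.36},
  {"tx":0,"ty":0,"tz":14.5,"wx":0,"wy":0,"wz":0,"gripper":0.36},
])

```text
time: 25.65
position: [0.6336, 0.0781, 0.045]
tool_rot: [-1.771, -2.594, 0.001]
ft_force: [-1.2, -0.2, 0.8]
grip_width: 0.433
grip_force: 20.0
```

Emit:
jog_arm([
  {"tx":0,"ty":0,"tz":0,"wx":0,"wy":0,"wz":0,"gripper":0.36},
  {"tx":0,"ty":0,"tz":0,"wx":0,"wy":0,"wz":0,"gripper":0.45},
  {"tx":0,"ty":0,"tz":0,"wx":0,"wy":0,"wz":0,"gripper":0.5},
  {"tx":0,"ty":0,"tz":0,"wx":0,"wy":0,"wz":0,"gripper":0.6},
  {"tx":0,"ty":0,"tz":0,"wx":0,"wy":0,"wz":0,"gripper":0.65},
])

```text
time: 26.07
position: [0.634, 0.0782, 0.0456]
tool_rot: [1.771, 2.595, 0.001]
ft_force: [0.2, -0.9, -0.1]
grip_width: 0.575
grip_force: 0.0
```

Emit:
jog_arm([
  {"tx":0,"ty":0,"tz":-20,"wx":0,"wy":0,"wz":0,"gripper":0.65},
  {"tx":0,"ty":0,"tz":-50,"wx":0,"wy":0,"wz":0,"gripper":0.7},
  {"tx":-20,"ty":0,"tz":-75,"wx":0,"wy":0,"wz":0,"gripper":0.7},
  {"tx":-45,"ty":0,"tz":-85,"wx":0,"wy":0,"wz":0,"gripper":0.7},
  {"tx":-45,"ty":0,"tz":-85,"wx":0,"wy":0,"wz":0,"gripper":0.7},
])

```text
time: 26.48
position: [0.6537, 0.0296, 0.1349]
tool_rot: [1.774, 2.582, 0.003]
ft_force: [-0.5, -1.6, 0.3]
grip_width: 0.698
grip_force: 0.0
```

Emit:
jog_arm([
  {"tx":0,"ty":0,"tz":0,"wx":0,"wy":0,"wz":0,"gripper":0.7},
  {"tx":0,"ty":0,"tz":0,"wx":0,"wy":0,"wz":0,"gripper":0.7},
  {"tx":0,"ty":0,"tz":0,"wx":0,"wy":0,"wz":0,"gripper":0.7},
  {"tx":0,"ty":0,"tz":0,"wx":0,"wy":0,"wz":0,"gripper":0.7},
  {"tx":0,"ty":0,"tz":0,"wx":0,"wy":0,"wz":0,"gripper":0.7},
])

```text
time: 26.9
position: [0.6497, 0.0373, 0.1297]
tool_rot: [-1.768, -2.595, 0.001]
ft_force: [0.0, 0.8, 0.0]
grip_width: 0.701
grip_force: 0.0
```

Run:
```python
from h import *
im=grab('wrist','w16.png'); d=vision.spot_in('wrist','collar'); print(d[:2])
for z in (.040,.047,.054):
    ring(im,'collar',d[0]['bbox'],[.634,.079,0],z,z+.014,112)
tgt([.5,-.34,.15],None)
im=grab('scene'); si=grab('side'); print(vision.spot_in('side','lever')[:2],vision.spot_in('scene','lever')[:2])
```

```text
[{'bbox': [251.0, 127.4, 302.5, 187.9], 'conf': 0.65}]
collar [0.6347 0.0789 0.0913] IoU 0.955
white n 531 centroid r mm 0.36976681337428785 dir -1.1539765367595702 axis -1.3236787416178613 0.0
collar [0.6333 0.0802 0.0963] IoU 0.901
white n 531 centroid r mm 1.2334517289604132 dir -0.39761881590080617 axis -1.3236787416178615 0.0
collar [0.6329 0.0809 0.0522] IoU 0.85
white n 531 centroid r mm 1.1183992284791993 dir -0.1217780781799198 axis -1.3236787416178613 0.0
t 27.0 pos [0.6499 0.0369 0.13  ] yaw y 0.374 z [-0.001  0.    -1.   ] grip 0.697504065461071 q7 0.46543726640978794
txyz [-296.1 -277.2  -19.9]
[{'bbox': [321.0, 336.0, 348.7, 382.4], 'conf': 0.58}, {'bbox': [356.4, 234.1, 385.7, 258.8], 'conf': 0.46}] [{'bbox': [123.5, 170.4, 159.2, 190.4], 'conf': 0.75}]
```

The collar is home. Moving to view the lever.

Emit:
jog_arm([
  {"tx":-20,"ty":-25,"tz":-6,"wx":0,"wy":0,"wz":0.06,"gripper":0.7},
  {"tx":-39,"ty":-49,"tz":-12,"wx":0,"wy":0,"wz":0.12,"gripper":0.7},
  {"tx":-58,"ty":-74,"tz":-18,"wx":0,"wy":0,"wz":0.17,"gripper":0.7},
  {"tx":-78,"ty":-98,"tz":-20,"wx":0,"wy":0,"wz":0.23,"gripper":0.7},
  {"tx":-97,"ty":-123,"tz":-20,"wx":0,"wy":0,"wz":0.28,"gripper":0.7},
])

```text
time: 27.62
position: [0.5708, -0.1003, 0.1513]
tool_rot: [2.118, 2.318, 0.002]
ft_force: [-0.3, -0.3, -0.0]
grip_width: 0.704
grip_force: 0.0
```

Emit:
jog_arm([
  {"tx":-25,"ty":-18,"tz":0,"wx":0,"wy":0,"wz":0.06,"gripper":0.7},
  {"tx":-51,"ty":-36,"tz":0,"wx":0,"wy":0,"wz":0.12,"gripper":0.7},
  {"tx":-76,"ty":-55,"tz":0,"wx":0,"wy":0,"wz":0.17,"gripper":0.7},
  {"tx":-102,"ty":-73,"tz":0,"wx":0,"wy":0,"wz":0.23,"gripper":0.7},
  {"tx":-127,"ty":-91,"tz":0,"wx":0,"wy":0,"wz":0.28,"gripper":0.7},
])

```text
time: 28.03
position: [0.4913, -0.2352, 0.1507]
tool_rot: [2.422, 2.0, 0.001]
ft_force: [1.3, -0.6, 0.3]
grip_width: 0.7
grip_force: 0.0
```

Emit:
jog_arm([
  {"tx":-30,"ty":-10,"tz":0,"wx":0,"wy":0,"wz":0.06,"gripper":0.7},
  {"tx":-59,"ty":-21,"tz":0,"wx":0,"wy":0,"wz":0.12,"gripper":0.7},
  {"tx":-89,"ty":-31,"tz":0,"wx":0,"wy":0,"wz":0.17,"gripper":0.7},
  {"tx":-118,"ty":-42,"tz":0,"wx":0,"wy":0,"wz":0.23,"gripper":0.7},
  {"tx":-148,"ty":-52,"tz":0,"wx":0,"wy":0,"wz":0.28,"gripper":0.7},
])

```text
time: 28.45
position: [0.4127, -0.3706, 0.1507]
tool_rot: [2.677, 1.643, 0.002]
ft_force: [0.9, -0.2, -0.4]
grip_width: 0.701
grip_force: 0.0
```

Emit:
jog_arm([
  {"tx":0,"ty":0,"tz":0,"wx":0,"wy":0,"wz":0,"gripper":0.7},
  {"tx":0,"ty":0,"tz":0,"wx":0,"wy":0,"wz":0,"gripper":0.7},
  {"tx":0,"ty":0,"tz":0,"wx":0,"wy":0,"wz":0,"gripper":0.7},
  {"tx":0,"ty":0,"tz":0,"wx":0,"wy":0,"wz":0,"gripper":0.7},
  {"tx":0,"ty":0,"tz":0,"wx":0,"wy":0,"wz":0,"gripper":0.7},
])

```text
time: 28.87
position: [0.4147, -0.3682, 0.1503]
tool_rot: [-2.672, -1.651, -0.001]
ft_force: [-0.1, -0.7, 0.5]
grip_width: 0.701
grip_force: 0.0
```

Run:
```python
from h import *
im=grab('wrist','w17.png'); d=vision.spot_in('wrist','lever'); print(d[:3])
p,f,w=ring(im,'lever',d[0]['bbox'],[.425,-.347,1.1],0,.014,0)
tgt([p[0],p[1],.005],p[2]-np.pi/2)
```

```text
[{'bbox': [253.2, 93.3, 298.5, 195.4], 'conf': 0.76}]
lever [ 0.424  -0.3463  1.1038] IoU 0.978
t 28.9667 pos [ 0.4145 -0.3686  0.1503] yaw y -0.465 z [ 0.  0. -1.] grip 0.6990368965746868 q7 0.40981922837533324
wz [0.002]
txyz [ 24.1  -1.5 145.4]
```

Emit:
jog_arm([
  {"tx":12,"ty":-1,"tz":25,"wx":0,"wy":0,"wz":0,"gripper":0.7},
  {"tx":23,"ty":-2,"tz":60,"wx":0,"wy":0,"wz":0,"gripper":0.7},
  {"tx":23,"ty":-2,"tz":95,"wx":0,"wy":0,"wz":0,"gripper":0.7},
  {"tx":23,"ty":-2,"tz":120,"wx":0,"wy":0,"wz":0,"gripper":0.7},
  {"tx":23,"ty":-2,"tz":133,"wx":0,"wy":0,"wz":0,"gripper":0.7},
])

```text
time: 29.38
position: [0.421, -0.3458, 0.0142]
tool_rot: [-2.67, -1.647, 0.003]
ft_force: [-0.2, 0.1, 0.9]
grip_width: 0.699
grip_force: 0.0
```

Emit:
jog_arm([
  {"tx":0,"ty":0,"tz":7,"wx":0,"wy":0,"wz":0,"gripper":0.7},
  {"tx":0,"ty":0,"tz":12.5,"wx":0,"wy":0,"wz":0,"gripper":0.7},
  {"tx":0,"ty":0,"tz":12.5,"wx":0,"wy":0,"wz":0,"gripper":0.6},
  {"tx":0,"ty":0,"tz":12.5,"wx":0,"wy":0,"wz":0,"gripper":0.5},
  {"tx":0,"ty":0,"tz":12.5,"wx":0,"wy":0,"wz":0,"gripper":0.36},
])

```text
time: 29.8
position: [0.4232, -0.3489, 0.0063]
tool_rot: [2.673, 1.646, 0.002]
ft_force: [-0.5, -0.0, 1.6]
grip_width: 0.555
grip_force: 0.0
```

Emit:
jog_arm([
  {"tx":0,"ty":0,"tz":0,"wx":0,"wy":0,"wz":0,"gripper":0.36},
  {"tx":0,"ty":0,"tz":0,"wx":0,"wy":0,"wz":0,"gripper":0.36},
  {"tx":0,"ty":0,"tz":0,"wx":0,"wy":0,"wz":0,"gripper":0.36},
  {"tx":0,"ty":0,"tz":0,"wx":0,"wy":0,"wz":0,"gripper":0.36},
  {"tx":0,"ty":0,"tz":0,"wx":0,"wy":0,"wz":0,"gripper":0.36},
])

```text
time: 30.22
position: [0.4229, -0.3486, 0.0058]
tool_rot: [2.674, 1.647, 0.002]
ft_force: [-0.8, 0.7, 5.9]
grip_width: 0.43
grip_force: 20.0
```

Emit:
jog_arm([
  {"tx":0,"ty":0,"tz":-20,"wx":0,"wy":0,"wz":0,"gripper":0.36},
  {"tx":0,"ty":0,"tz":-50,"wx":0,"wy":0,"wz":0,"gripper":0.36},
  {"tx":0,"ty":0,"tz":-90,"wx":0,"wy":0,"wz":0,"gripper":0.36},
  {"tx":0,"ty":0,"tz":-120,"wx":0,"wy":0,"wz":0,"gripper":0.36},
  {"tx":0,"ty":0,"tz":-120,"wx":0,"wy":0,"wz":0,"gripper":0.36},
])

```text
time: 30.63
position: [0.4249, -0.351, 0.1306]
tool_rot: [2.669, 1.642, 0.008]
ft_force: [1.2, -0.6, -1.2]
grip_width: 0.426
grip_force: 20.0
```

Emit:
jog_arm([
  {"tx":0,"ty":0,"tz":0,"wx":0,"wy":0,"wz":0,"gripper":0.36},
  {"tx":0,"ty":0,"tz":0,"wx":0,"wy":0,"wz":0,"gripper":0.36},
  {"tx":0,"ty":0,"tz":0,"wx":0,"wy":0,"wz":0,"gripper":0.36},
  {"tx":0,"ty":0,"tz":0,"wx":0,"wy":0,"wz":0,"gripper":0.36},
  {"tx":0,"ty":0,"tz":0,"wx":0,"wy":0,"wz":0,"gripper":0.36},
])

```text
time: 31.05
position: [0.4215, -0.3477, 0.1237]
tool_rot: [-2.674, -1.646, 0.002]
ft_force: [-0.0, -0.6, -0.1]
grip_width: 0.43
grip_force: 20.0
```

```bash
cat > lv.py <<'E'
from h import *
im=grab('wrist','w18.png'); s=ctrl.get_state(); T=s['position']; Rt=R.from_rotvec(s['tool_rot']).as_matrix()
d=vision.spot_in('wrist','lever'); print(d[:2]); b=d[0]['bbox']; occ=np.zeros(im['color'].shape[:2],np.uint8); occ[290:]=1
ty=np.arctan2(Rt[1,1],Rt[0,1])
p,f,w=ring(im,'lever',b,[T[0],T[1],ty+np.pi/2],T[2]-.0055,T[2]+.0085,0,occ=occ)
print('hub in tool mm',(p[:2]-T[:2])@Rt[:2,:2]*1e3,'lever yaw rel tool y',p[2]-ty)
# flat edge of the bore: bright top-face red vs hole
hsv=cv2.cvtColor(im['color'],cv2.COLOR_BGR2HSV); H=hsv[...,0].astype(int); m=((np.minimum(H,180-H)<8)&(hsv[...,1]>170)&(hsv[...,2]>130)).astype(np.uint8)
rows=[''.join('#' if m[v,u] else '.' for u in range(int(b[0])-2,int(b[2])+3)) for v in range(int(b[3])-75,int(b[3])+2)]
print(int(b[0])-2,int(b[3])-75); print('\n'.join(rows[::2]))
tgt([.634,.0782,.13],1.779-np.pi/2)
E
python3 lv.py
```

```text
[{'bbox': [237.6, 134.1, 317.6, 304.8], 'conf': 0.8}]
lever [ 0.4227 -0.3454  1.1085] IoU 0.983
hub in tool mm [ 2.73510693 -0.13767397] lever yaw rel tool y 1.5757222232629309
235 229
..........................################################...........................
..........................################################...........................
......................##.#################################.###.......................
...................##....#################################.....#.....................
.................#........###############################........#...................
...............#............###########################............#.................
.............#..........####################################..........#..............
..........##.......##############################################.......#............
..........#......##################################################......#...........
.........#....#######################################################.....#..........
............###########################################
[... 1897 characters left out ...]
################.........
.........######################.......#.............######################...........
............###################################.########################.............
..............########################################################...............
................###################################################..................
.....................................................................................
.....................................................................................
t 31.15 pos [ 0.4217 -0.348   0.1242] yaw y -0.467 z [-0.001  0.    -1.   ] grip 0.4307324063635594 q7 0.3814489140351415
wz [-0.675]
txyz [476.1  -2.4  -6. ]
```

The lever is held straight, with its hub about 1.1 mm off along tool x. Carrying it above the spindle.

Emit:
jog_arm([
  {"tx":32,"ty":0,"tz":0,"wx":0,"wy":0,"wz":-0.045,"gripper":0.36},
  {"tx":63,"ty":0,"tz":0,"wx":0,"wy":0,"wz":-0.09,"gripper":0.36},
  {"tx":95,"ty":0,"tz":0,"wx":0,"wy":0,"wz":-0.134,"gripper":0.36},
  {"tx":127,"ty":0,"tz":0,"wx":0,"wy":0,"wz":-0.179,"gripper":0.36},
  {"tx":158.4,"ty":-0.6,"tz":0,"wx":0,"wy":0,"wz":-0.223,"gripper":0.36},
])

```text
time: 31.57
position: [0.4935, -0.205, 0.1248]
tool_rot: [-2.473, -1.937, -0.0]
ft_force: [0.5, 1.0, -1.8]
grip_width: 0.426
grip_force: 20.0
```

Emit:
jog_arm([
  {"tx":31,"ty":7,"tz":0,"wx":0,"wy":0,"wz":-0.045,"gripper":0.36},
  {"tx":62,"ty":14,"tz":0,"wx":0,"wy":0,"wz":-0.09,"gripper":0.36},
  {"tx":93,"ty":21,"tz":0,"wx":0,"wy":0,"wz":-0.134,"gripper":0.36},
  {"tx":124,"ty":28,"tz":0,"wx":0,"wy":0,"wz":-0.179,"gripper":0.36},
  {"tx":154.6,"ty":34.5,"tz":0,"wx":0,"wy":0,"wz":-0.223,"gripper":0.36},
])

```text
time: 31.98
position: [0.5643, -0.0631, 0.1247]
tool_rot: [-2.242, -2.201, 0.0]
ft_force: [0.1, -0.6, -0.4]
grip_width: 0.428
grip_force: 20.0
```

Emit:
jog_arm([
  {"tx":29,"ty":14,"tz":0,"wx":0,"wy":0,"wz":-0.045,"gripper":0.36},
  {"tx":58,"ty":28,"tz":0,"wx":0,"wy":0,"wz":-0.09,"gripper":0.36},
  {"tx":87,"ty":42,"tz":0,"wx":0,"wy":0,"wz":-0.134,"gripper":0.36},
  {"tx":116,"ty":55,"tz":0,"wx":0,"wy":0,"wz":-0.179,"gripper":0.36},
  {"tx":143,"ty":68,"tz":0,"wx":0,"wy":0,"wz":-0.224,"gripper":0.36},
])

```text
time: 32.4
position: [0.6353, 0.0793, 0.1243]
tool_rot: [-1.98, -2.438, 0.0]
ft_force: [0.1, -0.4, -0.5]
grip_width: 0.432
grip_force: 20.0
```

Emit:
jog_arm([
  {"tx":0,"ty":0,"tz":0,"wx":0,"wy":0,"wz":0,"gripper":0.36},
  {"tx":0,"ty":0,"tz":0,"wx":0,"wy":0,"wz":0,"gripper":0.36},
  {"tx":0,"ty":0,"tz":0,"wx":0,"wy":0,"wz":0,"gripper":0.36},
  {"tx":0,"ty":0,"tz":0,"wx":0,"wy":0,"wz":0,"gripper":0.36},
  {"tx":0,"ty":0,"tz":0,"wx":0,"wy":0,"wz":0,"gripper":0.36},
])

```text
time: 32.82
position: [0.6345, 0.0751, 0.125]
tool_rot: [1.988, 2.433, -0.001]
ft_force: [0.2, -0.4, -0.5]
grip_width: 0.429
grip_force: 20.0
```

Run:
```python
from h import *
for _ in range(2): tgt([.6342,.0771,.075],.203); vision.get_image('wrist')
```

```text
t 32.8167 pos [0.6345 0.0751 0.125 ] yaw y 0.201 z [-0. -0. -1.] grip 0.42855680824832376 q7 0.23474376494451857
wz [-0.002]
txyz [ 2.1  0.1 50. ]
t 32.8667 pos [0.6346 0.0754 0.1251] yaw y 0.201 z [ 0. -0. -1.] grip 0.43235005348717076 q7 0.2347337595939932
wz [-0.002]
txyz [ 1.8 -0.  50.1]
```

Emit:
jog_arm([
  {"tx":1.8,"ty":0,"tz":15,"wx":0,"wy":0,"wz":0,"gripper":0.36},
  {"tx":1.8,"ty":0,"tz":30,"wx":0,"wy":0,"wz":0,"gripper":0.36},
  {"tx":1.8,"ty":0,"tz":42,"wx":0,"wy":0,"wz":0,"gripper":0.36},
  {"tx":1.8,"ty":0,"tz":45,"wx":0,"wy":0,"wz":0,"gripper":0.36},
  {"tx":1.8,"ty":0,"tz":45,"wx":0,"wy":0,"wz":0,"gripper":0.36},
])

```text
time: 33.33
position: [0.6335, 0.0781, 0.0788]
tool_rot: [-1.985, -2.434, 0.003]
ft_force: [-0.5, 0.6, 0.2]
grip_width: 0.421
grip_force: 20.0
```

Emit:
jog_arm([
  {"tx":0,"ty":0,"tz":3,"wx":0,"wy":0,"wz":0,"gripper":0.36},
  {"tx":0,"ty":0,"tz":6,"wx":0,"wy":0,"wz":0,"gripper":0.36},
  {"tx":0,"ty":0,"tz":9,"wx":0,"wy":0,"wz":0,"gripper":0.36},
  {"tx":0,"ty":0,"tz":12,"wx":0,"wy":0,"wz":0,"gripper":0.36},
  {"tx":0,"ty":0,"tz":12,"wx":0,"wy":0,"wz":0,"gripper":0.36},
])

```text
time: 33.75
position: [0.6341, 0.0786, 0.0674]
tool_rot: [-1.985, -2.435, 0.001]
ft_force: [-0.3, 0.3, -1.1]
grip_width: 0.43
grip_force: 20.0
```

Emit:
jog_arm([
  {"tx":-1,"ty":0,"tz":0,"wx":0,"wy":0,"wz":0,"gripper":0.36},
  {"tx":-1,"ty":0,"tz":2,"wx":0,"wy":0,"wz":0,"gripper":0.36},
  {"tx":-1,"ty":0,"tz":4,"wx":0,"wy":0,"wz":0,"gripper":0.36},
  {"tx":-1,"ty":0,"tz":5,"wx":0,"wy":0,"wz":0,"gripper":0.36},
  {"tx":-1,"ty":0,"tz":5,"wx":0,"wy":0,"wz":0,"gripper":0.36},
])

```text
time: 34.17
position: [0.6344, 0.0776, 0.0626]
tool_rot: [-1.985, -2.435, 0.001]
ft_force: [-0.2, 0.6, -0.8]
grip_width: 0.428
grip_force: 20.0
```

Emit:
jog_arm([
  {"tx":0,"ty":0,"tz":1,"wx":0,"wy":0,"wz":0,"gripper":0.36},
  {"tx":0,"ty":0,"tz":2,"wx":0,"wy":0,"wz":0,"gripper":0.36},
  {"tx":0,"ty":0,"tz":2.7,"wx":0,"wy":0,"wz":0,"gripper":0.36},
  {"tx":0,"ty":0,"tz":2.7,"wx":0,"wy":0,"wz":0,"gripper":0.36},
  {"tx":0,"ty":0,"tz":2.7,"wx":0,"wy":0,"wz":0,"gripper":0.36},
])

```text
time: 34.58
position: [0.6346, 0.0776, 0.0602]
tool_rot: [-1.985, -2.435, -0.0]
ft_force: [0.2, -0.6, -0.8]
grip_width: 0.429
grip_force: 20.0
```

Emit:
jog_arm([
  {"tx":0,"ty":0,"tz":0,"wx":0,"wy":0,"wz":0,"gripper":0.4},
  {"tx":0,"ty":0,"tz":0,"wx":0,"wy":0,"wz":0,"gripper":0.45},
  {"tx":0,"ty":0,"tz":0,"wx":0,"wy":0,"wz":0,"gripper":0.5},
  {"tx":0,"ty":0,"tz":0,"wx":0,"wy":0,"wz":0,"gripper":0.6},
  {"tx":0,"ty":0,"tz":0,"wx":0,"wy":0,"wz":0,"gripper":0.65},
])

```text
time: 35.0
position: [0.6348, 0.0776, 0.0604]
tool_rot: [1.985, 2.435, 0.001]
ft_force: [0.5, 0.6, -0.2]
grip_width: 0.575
grip_force: 0.0
```

Emit:
jog_arm([
  {"tx":0,"ty":0,"tz":-20,"wx":0,"wy":0,"wz":0,"gripper":0.65},
  {"tx":0,"ty":0,"tz":-50,"wx":0,"wy":0,"wz":0,"gripper":0.7},
  {"tx":-20,"ty":0,"tz":-75,"wx":0,"wy":0,"wz":0,"gripper":0.7},
  {"tx":-45,"ty":0,"tz":-90,"wx":0,"wy":0,"wz":0,"gripper":0.7},
  {"tx":-45,"ty":0,"tz":-90,"wx":0,"wy":0,"wz":0,"gripper":0.7},
])

```text
time: 35.42
position: [0.6467, 0.0265, 0.1552]
tool_rot: [1.988, 2.422, 0.004]
ft_force: [1.2, -1.8, 0.2]
grip_width: 0.698
grip_force: 0.0
```

Emit:
jog_arm([
  {"tx":0,"ty":0,"tz":0,"wx":0,"wy":0,"wz":0,"gripper":0.7},
  {"tx":0,"ty":0,"tz":0,"wx":0,"wy":0,"wz":0,"gripper":0.7},
  {"tx":0,"ty":0,"tz":0,"wx":0,"wy":0,"wz":0,"gripper":0.7},
  {"tx":0,"ty":0,"tz":0,"wx":0,"wy":0,"wz":0,"gripper":0.7},
  {"tx":0,"ty":0,"tz":0,"wx":0,"wy":0,"wz":0,"gripper":0.7},
])

```text
time: 35.83
position: [0.6431, 0.0346, 0.1493]
tool_rot: [-1.982, -2.436, 0.001]
ft_force: [0.2, -0.6, 0.2]
grip_width: 0.7
grip_force: 0.0
```

Run:
```python
from h import *
im=grab('wrist','w19.png'); d=vision.spot_in('wrist','lever'); print(d[:2])
for z in (.050,.054,.060,.066): ring(im,'lever',d[0]['bbox'],[.634,.079,1.78],z,z+.014,0)
for n in('tee','elbow','red_pipe'): print(n,vision.spot_in('wrist',n)[:2])
tgt([.7,-.06,.2],-.048+np.pi/2)
```

```text
[{'bbox': [250.0, 57.2, 306.3, 185.7], 'conf': 0.78}, {'bbox': [277.7, 159.5, 291.9, 169.7], 'conf': 0.58}]
lever [0.6352 0.0792 1.7781] IoU 0.971
white n 346 centroid r mm 2.4216165358990334 dir -1.626018890783486 axis 0.17937728452208532 0.0
lever [0.6349 0.0799 1.7773] IoU 0.976
white n 346 centroid r mm 2.4303840526785088 dir -1.5776813547175064 axis 0.1793772845220851 0.0
lever [0.6346 0.0803 1.7704] IoU 0.933
white n 346 centroid r mm 1.8637096033741642 dir -1.48789567146204 axis 0.1793772845220853 0.0
lever [0.6347 0.0816 1.7738] IoU 0.886
white n 346 centroid r mm 2.189201920477264 dir -1.658667553630023 axis 0.17937728452208557 0.0
tee [{'bbox': [230.5, 202.6, 301.7, 278.7], 'conf': 0.63}]
elbow [{'bbox': [205.0, 354.9, 232.7, 370.3], 'conf': 0.5}]
red_pipe [{'bbox': [215.1, 274.7, 260.7, 364.5], 'conf': 0.95}]
t 36.0833 pos [0.6436 0.0337 0.1501] yaw y 0.203 z [-0. -0. -1.] grip 0.6996603166222318 q7 0.30065712695464897
wz [-1.319]
txyz [-103.1   36.3  -49.9]
```

The lever is home (best fit at z = 54 mm, yaw 1.778). One last board overview to check the tee and elbow.

Emit:
jog_arm([
  {"tx":-20,"ty":8,"tz":-10,"wx":0,"wy":0,"wz":-0.11,"gripper":0.7},
  {"tx":-40,"ty":16,"tz":-20,"wx":0,"wy":0,"wz":-0.22,"gripper":0.7},
  {"tx":-60,"ty":24,"tz":-30,"wx":0,"wy":0,"wz":-0.33,"gripper":0.7},
  {"tx":-80,"ty":30,"tz":-40,"wx":0,"wy":0,"wz":-0.44,"gripper":0.7},
  {"tx":-103,"ty":36,"tz":-50,"wx":0,"wy":0,"wz":-0.55,"gripper":0.7},
])

```text
time: 36.5
position: [0.7002, -0.06, 0.2006]
tool_rot: [-1.239, -2.887, -0.001]
ft_force: [0.5, -0.1, -0.3]
grip_width: 0.701
grip_force: 0.0
```

Emit:
jog_arm([
  {"tx":0,"ty":0,"tz":0,"wx":0,"wy":0,"wz":-0.11,"gripper":0.7},
  {"tx":0,"ty":0,"tz":0,"wx":0,"wy":0,"wz":-0.22,"gripper":0.7},
  {"tx":0,"ty":0,"tz":0,"wx":0,"wy":0,"wz":-0.33,"gripper":0.7},
  {"tx":0,"ty":0,"tz":0,"wx":0,"wy":0,"wz":-0.44,"gripper":0.7},
  {"tx":0,"ty":0,"tz":0,"wx":0,"wy":0,"wz":-0.55,"gripper":0.7},
])

```text
time: 36.92
position: [0.6997, -0.0602, 0.2001]
tool_rot: [-0.411, -3.114, -0.0]
ft_force: [0.8, -0.3, -0.2]
grip_width: 0.7
grip_force: 0.0
```

Emit:
jog_arm([
  {"tx":0,"ty":0,"tz":0,"wx":0,"wy":0,"wz":-0.11,"gripper":0.7},
  {"tx":0,"ty":0,"tz":0,"wx":0,"wy":0,"wz":-0.22,"gripper":0.7},
  {"tx":0,"ty":0,"tz":0,"wx":0,"wy":0,"wz":-0.22,"gripper":0.7},
  {"tx":0,"ty":0,"tz":0,"wx":0,"wy":0,"wz":-0.22,"gripper":0.7},
  {"tx":0,"ty":0,"tz":0,"wx":0,"wy":0,"wz":-0.22,"gripper":0.7},
])

```text
time: 37.33
position: [0.6997, -0.0602, 0.2002]
tool_rot: [0.08, 3.141, 0.0]
ft_force: [-0.1, -0.2, -0.9]
grip_width: 0.7
grip_force: 0.0
```

Run:
```python
from h import *
vision.get_image('wrist'); im=grab('wrist','w20.png'); res={}
for n,p0 in (('tee',[.6305,-.0026,-.048]),('elbow',[.622,-.178,-.048]),('red_pipe',[.6265,-.0857,-.048])):
    ds=vision.spot_in('wrist',n); print(n,ds[:2])
    b=np.array(ds[0]['bbox']); r=rend(im,n,p0,.01); ys,xs=np.nonzero(r); bb=[xs.min()-5,ys.min()-5,xs.max()+5,ys.max()+5]
    if n=='red_pipe': bb=[b[0],bb[1]+3,b[2],bb[3]-3]
    res[n]=fit(im,n,gc(im,bb),p0,.01)
ex=np.array([np.cos(-.048),np.sin(-.048)]); ey=np.array([-ex[1],ex[0]]); O=res['tee'][:2]
for n in('elbow','red_pipe'): d=res[n][:2]-O; print(n,'rel tee x,y mm',d@ex*1e3,d@ey*1e3)
```

```text
tee [{'bbox': [299.4, 94.9, 371.7, 153.6], 'conf': 0.71}, {'bbox': [426.6, 104.2, 443.3, 130.9], 'conf': 0.54}]
tee [ 0.6294 -0.0023 -0.05  ] IoU 0.978
elbow []Traceback (most recent call last):
  File "<stdin>", line 5, in <module>
IndexError: list index out of range
```

Run:
```python
from h import *
im=grab('wrist','w20.png'); res={}
for n,p0 in (('tee',[.6305,-.0026,-.048]),('elbow',[.622,-.178,-.048]),('red_pipe',[.6265,-.0857,-.048])):
    r=rend(im,n,p0,.01); ys,xs=np.nonzero(r); k=3 if n!='red_pipe' else 0
    res[n]=fit(im,n,gc(im,[xs.min()-k,ys.min()-k,xs.max()+k,ys.max()+k]),p0,.01)
ex=np.array([np.cos(-.048),np.sin(-.048)]); ey=np.array([-ex[1],ex[0]]); O=res['tee'][:2]
for n in('elbow','red_pipe'): d=res[n][:2]-O; print(n,'rel tee x,y mm',d@ex*1e3,d@ey*1e3)
```

```text
tee [ 0.6294 -0.0021 -0.0469] IoU 0.983
elbow [ 0.6212 -0.1773 -0.0564] IoU 0.982
red_pipe [ 0.6259 -0.0855 -0.0482] IoU 0.965
elbow rel tee x,y mm 0.19311679105696491 -175.3974575036571
red_pipe rel tee x,y mm 0.5066139784511873 -83.38738076654646
```

The tee is 83.4 mm from the red pipe's middle (83 wanted) and the elbow 92.0 mm (93 wanted). Both are in line to 0.5 mm. Handing in.

```bash
python3 -c "
from bench import ctrl
print(ctrl.close_job())"
```

```text
the job is handed in; nothing more can be done
None
```

The job is handed in: tee, elbow, collar and lever were placed in that order, and in the last camera checks the tee and elbow were within about 1 mm of target and the collar and lever fully down on the spindle.

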